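# Clear the clay board and roll the pin home

## Task

The plywood clay board must be made ready for the next slab: first take the unfired clay cup that stands in the rolling pin's way and set it down upright on the free part of the round bat, without dropping it or tipping it. Then roll the wooden rolling pin along the board, without lifting it off the board, until it rests square against the batten at the board's end. Let go of everything, and do not disturb the goblet and the small bowl on the bat or knock the pin into the cup.

Things in the scene. Friction and masses are not known exactly. Their poses are not given: they have to be found in the camera images.
- board: plywood board fixed to the table, left or right of centre, a little turned: 260 (its x) x 360 (its y) x 18 mm; origin at the centre of its underside, on the table. Only its +y end has a batten, across the full width, 20 mm thick, top 48 mm above the table; its face towards the pin is at y = +160 mm in the board's frame, so the pin touches it with its centre at y = +130 mm.
- pin_center (a point): centre of the loose wooden rolling pin lying on the board near the end without batten: 60 mm diameter, 150 mm long plus an 18 mm stub (22 mm thick, without contact) at each end, about 0.3 kg. 30 mm above the board's top. The point's x is the pin's long axis, about parallel to the board's x; its other axes turn with the pin. Rolls easily; stays where left at rest.
- cup_center (a point): centre, half-way up, of the clay cup that stands upright on the board between the pin and the batten: round, open at the top, 85 mm high, 62 mm outer diameter at the rim and somewhat narrower at the foot, wall 5 mm, about 0.2 kg; z up; the point is 42.5 mm above its underside
- bat: round dark flat disc to stand pots on, fixed to the table beside the board: 250 mm diameter, 12 mm thick; origin at the centre of its underside, on the table. A goblet and a small bowl stand on its half at +x in its own frame (away from the robot); the half at -x is free, for example round x = -60 mm, y = 0.
- goblet: clay goblet standing on the bat, 105 mm high, 68 mm diameter, origin at the centre of its underside; leave it alone
- pinch_bowl: small clay bowl standing on the bat, 35 mm high, 64 mm diameter, origin at the centre of its underside; leave it alone
Mind the look-alikes: they are no part of the job. There is more than one size of the part that bears pin_center; the job needs the largest.

How it is judged:
On the way, in this order (a step that is already met when the one before it is completed fails the run):
1. the cup stands upright on the bat and is let go (horizontal distance between cup_center and bat below 0.105 m and z of cup_center in the frame of bat below 0.06 m and angle between cup_center's own z axis and vertical below 0.1 rad and contact force between the fingers and cup below 0.05 N), for 0.2 s.
2. the pin has come to the batten (y of pin_center in the frame of board above 0.115 m), for 0.1 s.
At the end, for the whole second after the job is handed in: The cup stands upright (within 0.1 rad) at rest on the bat, its centre within 105 mm of the bat's centre; the pin lies at rest on the board within 15 mm of the batten, parallel to it within 0.12 rad and within 60 mm of the board's centre line (horizontal distance between cup_center and bat below 0.105 m and z of cup_center in the frame of bat between 0.05 and 0.06 m and angle between cup_center's own z axis and vertical below 0.1 rad and y of pin_center in the frame of board between 0.115 and 0.135 m and x of pin_center in the frame of board between -0.06 and 0.06 m and z of pin_center in the frame of board below 0.054 m and angle between the x axis of pin_center and the x axis of board, either way round below 0.12 rad and linear speed of each of pin, cup below 0.02 m/s); the robot touches nothing.
It fails at once if the cup is tipped by more than 0.5 rad (angle between cup_center's own z axis and vertical above 0.5 rad).
It fails at once if the cup is dropped or thrown: faster than 0.6 m/s while the fingers do not touch it (linear speed of cup above 0.6 m/s and contact force between the fingers and cup below 0.05 N).
It fails at once if the pin knocks against the cup (over 1 N) (contact force between pin and cup above 1 N).
It fails at once if the pin is lifted more than 15 mm off the board (z of pin_center in the frame of board above 0.063 m).
It fails at once if the goblet or the small bowl on the bat is moved by more than 20 mm or tipped (distance of any of goblet, pinch_bowl from where it was at the start of the episode above 0.02 m or angle between any of goblet, pinch_bowl's own z axis and vertical above 0.3 rad).
It also fails if it takes over 64 s, if anything falls off the work surface, if the arm or the gripper's body presses on something with over 40 N, if the wrist force passes 120 N, or if a joint passes its speed limit or range.

## Robot

A 7-joint arm with a two-finger parallel gripper is mounted at the origin on the work surface. World frame = base frame: x ahead of the robot, y to its left, z up, the work surface at z = 0. Lengths are in m, angles in rad, forces in N, time in s.
With the tool pointing down it reaches from about 0.35 to 0.775 m from the base axis. Payload 3.1 kg.
Tool frame: the origin (TCP) lies on the centre line of the jaws, within the pads' length; the fingertips stand 8 mm ahead of it and the grasp point (between the pads) lies 11 mm behind it; y points along the fingers, z is the direction in which the jaws open and shut, and the axes are right-handed (so a half turn about y gives the same grasp; the last joint's range is limited). The gripper opens to 85 mm and grips with 20 to 120 N. Pads are 22 mm wide; open, the fingers measure 114 mm over their backs; the gripper's body (76 mm by 85 mm) begins 54 mm behind the grasp point. The pads swing forward as they close: fully open they stand 13 mm farther back than shut.
Start: joints at [-0.042, 0.311, 0.014, 1.512, -0.004, 1.319, -0.027], TCP at [0.55, 0, 0.206] pointing down, gripper open.
Joint ranges: [-2.7, 2.7], [-0.3, 1.91], [-1.27, 1.3], [0.12, 2.57], [-1.44, 4.58], [0.2, 2.03], [-3.05, 3.05]. Speed limits (rad/s): [2.79, 2.79, 3.14, 3.14, 3.14, 3.14, 3.14].

## Interface

Orientations are given as a 3x3 rotation matrix whose columns are the frame's x, y, z axes.
In Python, from station import r gives the robot as it stands.
- The arm moves only by the shell command python3 -m jog 'ROWS' [OPENING] [FORCE]. ROWS is JSON, a list of rows, each an object of numbers: "dx", "dy", "dz": the shift along the world's x, y, z in units of 1 m (1.0 is 1 m); "yaw": the turn about the world's z in units of 120 degrees (1.0 is 120 degrees). A call has 1 to 8 rows; each row is the pose to reach, as a shift and turn from the pose commanded when the call began; what a row does not reach only later rows make up. A row lasts 1/10 s, in which the tool goes at most 50 mm and 8.59 degrees, less where a joint would pass 70% of its speed; a pose out of reach is approached as far as the arm can. A call with a number of a shift or a turn outside -1 to 1 is refused whole. A call with a gripper value outside its range is refused whole. OPENING is the closure, from 0 (fully open) to 1 (shut), set as the call begins (- or left out, the last holds). The fingers move at their own pace and stop on an object; FORCE is the grip in N (left out, the last holds). Time passes only in rows, so rows that repeat a pose let the fingers close. It gives the time, the measured TCP pose, the force and the opening at its end, in the units of the state.
- r.sense(): the state, without advancing time (a new reading comes with each control period).
- r.capture(name): name is "scene" or "side" or "wrist"; returns the picture (420x560x3 uint8, red, green, blue); there is no depth.
- r.get_calibration(name): a dict with "vfov" (degrees; the focal length in pixels is half the picture's height over the tangent of half this angle, whatever the lens; pixels are square), "cx", "cy" (the principal point, pixels), "view" (4x4, takes a point from world to camera coordinates); the wrist camera has in their place "mount" (4x4, takes a point from camera to tool coordinates, whose origin is the TCP and whose axes are the tool frame's). Camera axes: x right, y down, z forward; pixel columns grow to the right and rows downward; lengths in m; the calibration is good to about 2 mm. A picture is of the moment at which its call begins: read the wrist's pose just before it. get_calibration takes no time and is no camera call.
- r.job_done(): hands the job in, once; it reports no verdict.
Trained networks look in the newest picture that a camera, given by its name, has taken for a name from the list of things; names that differ only in an ending like _2 or _b are one class to them, and where a whole thing is asked for, a point or a joint stands for the part that bears it (a point fixed in the world has none). Each returns a list of dicts, best first, with "confidence" (0 to 1); they miss things now and then, are a little off and sometimes report something else, mostly with a low value. They report only what shows in the picture. A call takes as long as a camera call. They do not tell look-alikes from the thing itself.
- r.look_for(query, camera): "point" ([column, row] in pixels, amid what is visible of it).
The state is a dict: "clock": time; "joints": joint angles; "joint_vel": joint speeds; "joint_efforts": joint torques, N m; "tool_pos": TCP position; "tool_rot": TCP orientation; "ft_force": force on the tool from outside, world axes, zero at the start; "moment": the same for the moment, N m; "finger_gap": finger opening in m.
Only numpy, scipy, OpenCV 4.12 (cv2) and the standard library are available. Lean on these libraries where they do the work, as an engineer would, in place of code of your own. Each camera call takes 0.05 s, during which the arm holds its last target.

## Working session

There is one attempt and no reset: what is moved stays moved. The work goes in short steps, Python scripts to look and compute and a shell command to move; the robot and the scene stay as the last step left them, time stands still between calls to the robot, and variables do not carry over. Pictures are saved under pics/ and viewed, and the job is handed in when it is done.

```bash
ls; mkdir -p pics; python3 - <<'E'
from station import r
import cv2,numpy as np
np.set_printoptions(precision=4,suppress=True)
s=r.sense();print(s['clock'],s['tool_pos'],s['tool_rot'],s['finger_gap'])
for c in ['scene','side']:
    im=r.capture(c);cv2.imwrite(f'pics/{c}0.png',im[:,:,::-1])
    k=r.get_calibration(c);print(c,k)
    for q in ['board','pin_center','cup_center','bat','goblet','pinch_bowl']:
        print(q,[(np.round(d['point'],1).tolist(),round(d['confidence'],2)) for d in r.look_for(q,c)])
print(r.get_calibration('wrist'))
E
```

```text
pics
0.0 [0.5492 0.     0.2051] [[ 0.     -0.0024  1.    ]
 [-1.     -0.0001  0.    ]
 [ 0.0001 -1.     -0.0024]] 0.08541838363907464
scene {'vfov': 53.116040625977455, 'cx': 268.1077982132293, 'cy': 215.07957910111512, 'view': array([[ 0.4507,  0.8926, -0.0123, -0.0521],
       [ 0.6999, -0.3619, -0.6157, -0.3417],
       [-0.554 ,  0.2689, -0.7879,  1.4458],
       [ 0.    ,  0.    ,  0.    ,  1.    ]])}
board [([405.5, 197.6], 0.75), ([284.8, 261.4], 0.74)]
pin_center [([155.7, 273.2], 0.74), ([87.6, 252.6], 0.68), ([244.1, 262.2], 0.62)]
cup_center []
bat [([407.1, 195.8], 0.78)]
goblet [([439.6, 186.1], 0.68)]
pinch_bowl [([402.8, 207.3], 0.93)]
side {'vfov': 48.432876186093566, 'cx': 287.2422049611996, 'cy': 211.94375425584425, 'view': array([[-0.8296, -0.5583, -0.0107,  0.2895],
       [-0.3514,  0.5368, -0.7671,  0.3184],
       [ 0.434 , -0.6326, -0.6414,  1.0764],
       [ 0.    ,  0.    ,  0.    ,  1.    ]])}
board [([261.1, 231.4], 0.86)]
pin_center [([286.3, 195.8], 0.68), ([388.7, 163.0], 0.56)]
cup_center [([258.0, 209.4], 0.96)]
bat [([174.3, 321.6], 0.72), ([259.5, 231.3], 0.35)]
goblet [([138.7, 293.5], 0.65), ([286.7, 194.3], 0.33)]
pinch_bowl [([173.4, 278.9], 0.81)]
{'vfov': 65.61142275886704, 'cx': 278.13752888983566, 'cy': 205.96047802280356, 'mount': array([[-0.001 ,  0.9614,  0.2752, -0.0689],
       [ 0.    , -0.2752,  0.9614, -0.1683],
       [ 1.    ,  0.001 ,  0.0003,  0.0002],
       [ 0.    ,  0.    ,  0.    ,  1.    ]])}
```

View pics/scene0.png

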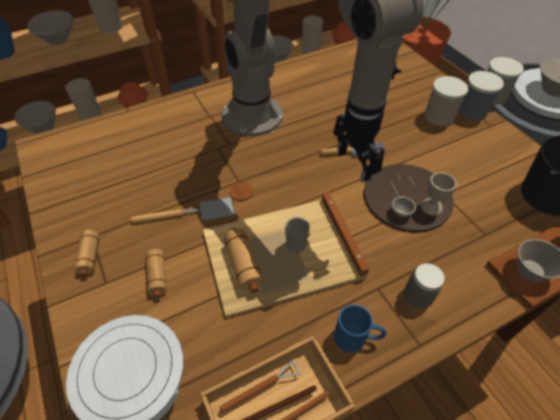

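View pics/side0.png

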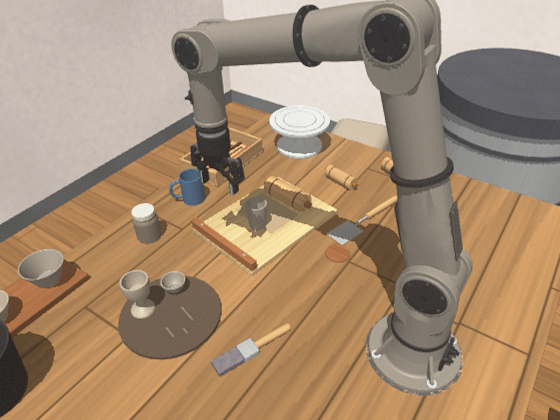

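```bash
cat > h.py <<'E'
import numpy as np,cv2
from station import r
np.set_printoptions(precision=4,suppress=True)
def cal(c):
    k=r.get_calibration(c)
    f=210/np.tan(np.radians(k['vfov']/2))
    if c=='wrist':
        s=r.sense();T=np.eye(4);T[:3,:3]=np.array(s['tool_rot']);T[:3,3]=s['tool_pos']
        V=np.linalg.inv(T@np.array(k['mount']))
    else: V=np.array(k['view'])
    return f,k['cx'],k['cy'],V
def proj(p,C):
    f,cx,cy,V=C;p=np.atleast_2d(p);q=p@V[:3,:3].T+V[:3,3]
    return np.c_[cx+f*q[:,0]/q[:,2],cy+f*q[:,1]/q[:,2]]
def back(uv,z,C):
    f,cx,cy,V=C;uv=np.atleast_2d(uv).astype(float)
    d=np.c_[(uv[:,0]-cx)/f,(uv[:,1]-cy)/f,np.ones(len(uv))]@V[:3,:3]
    o=-V[:3,:3].T@V[:3,3]
    return o+d*((z-o[2])/d[:,2])[:,None]
def frame(x,y,a):
    c,s=np.cos(a),np.sin(a);return lambda P:np.atleast_2d(P)@np.array([[c,s,0],[-s,c,0],[0,0,1]])+[x,y,0]
def circ(x,y,z,rad,n=40):
    t=np.linspace(0,2*np.pi,n);return np.c_[x+rad*np.cos(t),y+rad*np.sin(t),0*t+z]
def crop(im,x0,y0,w,h,s,name):
    cv2.imwrite(name,cv2.resize(im[y0:y0+h,x0:x0+w],None,fx=s,fy=s,interpolation=cv2.INTER_CUBIC))
E
python3 - <<'E'
from h import *
a=cv2.imread('pics/scene0.png');crop(a,190,150,270,170,2.9,'pics/s0z.png')
a=cv2.imread('pics/side0.png');crop(a,110,160,240,200,3,'pics/d0z.png')
E
```

```text
(no output)
```

View pics/s0z.png

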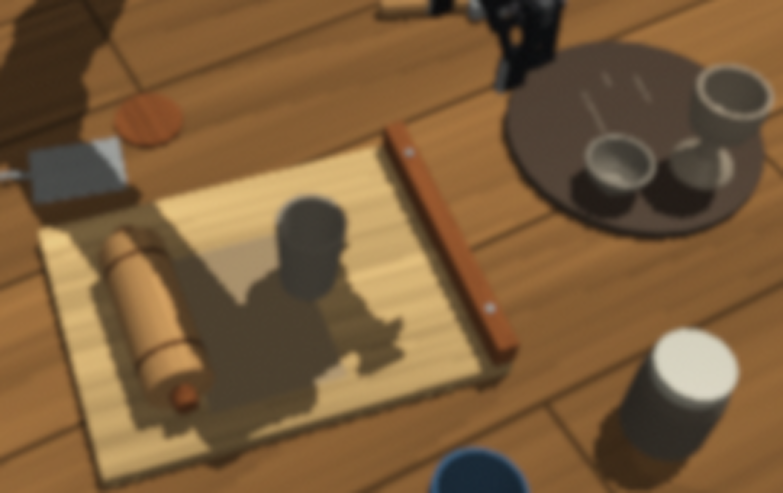

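View pics/d0z.png

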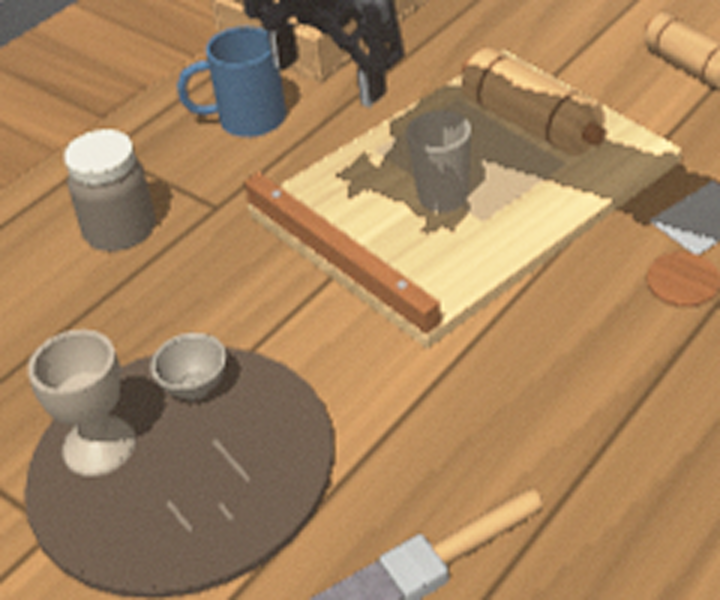

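```bash
python3 - <<'E'
from h import *
from scipy.optimize import least_squares as ls
S=cal('scene');D=cal('side')
zs=lambda p:np.array(p,float)/2.9+[190,150]
zd=lambda p:np.array(p,float)/3+[110,160]
ps=zs([[38,232],[103,482],[400,123],[387,137],[516,345],[500,357]])
Ps=np.array([[-.13,-.18,.018],[.13,-.18,.018],[-.13,.18,.048],[-.13,.16,.048],[.13,.18,.048],[.13,.16,.048]])
pd=zd([[682,152],[505,50],[418,320],[440,305],[247,181],[262,173]])
Pd=np.array([[-.13,-.18,.018],[.13,-.18,.018],[-.13,.18,.048],[-.13,.16,.048],[.13,.18,.048],[.13,.16,.048]])
print(back(ps,.018,S)[:2], back(ps,.048,S)[2:]);print(back(pd,.018,D)[:2],back(pd,.048,D)[2:])
def f(v):
    F=frame(*v);return np.r_[(proj(F(Ps),S)-ps).ravel(),(proj(F(Pd),D)-pd).ravel()]
o=ls(f,[.6,-.15,0.1]);print('board',o.x);print(o.fun.reshape(-1,2))
bd=o.x
# pin ends: stub scene (185,395) far ; side (594,133) near
for z in (.048,):
  print('pin stub far scene',back(zs([185,397]),z,S),'stub near side',back(zd([595,133]),z,D))
# bat edges scene: left,right,top,bottom ; side
bs=zs([[505,125],[765,160],[610,43],[640,230]]);b2=zd([[333,460],[25,475],[265,350],[150,585]])
print('bat scene',back(bs,.012,S).tolist());print(back(b2,.012,D).tolist())
def g(v):
    c=[]
    for p,C in((bs,S),(b2,D)):
        q=back(p,.012,C);c.append(np.hypot(q[:,0]-v[0],q[:,1]-v[1])-.125)
    return np.concatenate(c)
o2=ls(g,[.6,.25]);print('bat',o2.x,o2.fun)
# cup: rim ellipse in scene centre (311,223), base; side rim
print('cup rim',back(zs([311,217]),.103,S),back(zd([440,133]),.103,D))
for n,p,C,z in(('gob s',[733,98],S,.117),('gob d',[75,367],D,.117),('bowl s',[620,163],S,.047),('bowl d',[190,362],D,.047)):
    print(n,back((zs if C is S else zd)(p),z,C))
E
```

```text
[[ 0.389  -0.3331  0.018 ]
 [ 0.6439 -0.3771  0.018 ]] [[ 0.4498  0.0175  0.048 ]
 [ 0.4592 -0.0027  0.048 ]
 [ 0.7023 -0.0262  0.048 ]
 [ 0.7057 -0.0446  0.048 ]]
[[ 0.3817 -0.3248  0.018 ]
 [ 0.6361 -0.373   0.018 ]] [[ 0.4454  0.033   0.048 ]
 [ 0.4403  0.008   0.048 ]
 [ 0.6974 -0.0224  0.048 ]
 [ 0.6933 -0.0394  0.048 ]]
board [ 0.5451 -0.1774 -0.1791]
[[ 0.0536 -1.2895]
 [-0.7608 -0.9528]
 [ 1.5271 -0.8216]
 [-0.7471 -4.0428]
 [ 1.6179  0.4201]
 [-0.5236 -1.6095]
 [ 0.0856 -1.5155]
 [-0.3735 -1.1373]
 [ 1.2105 -2.9445]
 [-0.5367 -1.9155]
 [-1.7035 -1.1398]
 [-1.2122 -1.687 ]]
pin stub far scene [[ 0.6204 -0.2918  0.048 ]] stub near side [[ 0.4535 -0.2706  0.048 ]]
bat scene [[0.4747720149371555, 0.12809652592812804, 0.012000000000000122], [0.6269099904862379, 0.32443554735803415, 0.012000000000000122], [0.43110313747051654, 0.2907052694638248, 0.01200000000000001], [0.6384552658186124, 0.16463515693816877, 0.01200000000000001]]
[[0.43059494622200994, 0.1702783646269086, 0.0119999999999999], [0.6302370834618813, 0.32035568577456563, 0.01200000000000001], [0.5593057088970906, 0.1107466958520803, 0.01200000000000001], [0.47032753358252083, 0.3368354606454185, 0.01200000000000001]]
bat [0.5394 0.2343] [-0.0007  0.0006 -0.0029 -0.0039  0.0012  0.0001  0.0002 -0.0014]
cup rim [[ 0.5433 -0.1347  0.103 ]] [[ 0.5414 -0.1319  0.103 ]]
gob s [[0.6091 0.258  0.117 ]]
gob d [[0.5945 0.2691 0.117 ]]
bowl s [[0.5849 0.173  0.047 ]]
bowl d [[0.5777 0.1771 0.047 ]]
```

```bash
python3 -m jog '[{"dx":-0.002,"dy":-0.03},{"dx":-0.004,"dy":-0.065},{"dx":-0.006,"dy":-0.1},{"dx":-0.008,"dy":-0.133},{"dx":-0.008,"dy":-0.133}]' 0; python3 - <<'E'
from h import *
s=r.sense();C=cal('wrist');im=r.capture('wrist');cv2.imwrite('pics/w1.png',im[:,:,::-1])
print(s['clock'],s['tool_pos']);np.save('w1.npy',C[3])
for q in ['cup_center','pin_center']:print(q,r.look_for(q,'wrist'))
t=np.array(s['tool_pos'])
a=im[:,:,::-1].copy()
for p in proj(circ(t[0],t[1],.103,.031),C):cv2.circle(a,tuple(int(v) for v in p),1,(0,0,255),-1)
cv2.imwrite('pics/w1o.png',a)
E
```

```text
0.7 [0.55   0.     0.2062]
cup_center [{'point': [276.3, 319.4], 'confidence': 0.75}, {'point': [277.2, 249.6], 'confidence': 0.39}]
pin_center []$[0]: bad value
```

View pics/w1o.png

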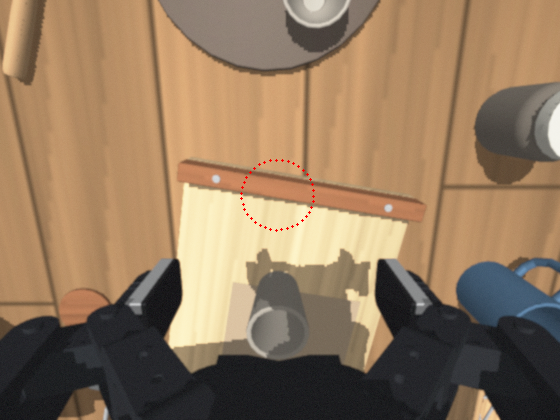

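```bash
python3 -m jog '[{"dx":-0.002,"dy":-0.03,"dz":0,"yaw":0},{"dx":-0.004,"dy":-0.065,"dz":0,"yaw":0},{"dx":-0.006,"dy":-0.1,"dz":0,"yaw":0},{"dx":-0.008,"dy":-0.133,"dz":0,"yaw":0},{"dx":-0.008,"dy":-0.133,"dz":0,"yaw":0}]' 0; python3 - <<'E'
from h import *
C=cal('wrist');C0=C[:3]+(np.load('w1.npy'),)
print('cup rim from w1',back([278,329],.103,C0))
print('batten top corners w1',back([[185,160],[180,181],[425,204],[420,220]],.048,C0))
s=r.sense();im=r.capture('wrist')
print(s['clock'],s['tool_pos'])
for q in ['cup_center','pin_center']:print(q,r.look_for(q,'wrist'))
t=np.array(s['tool_pos'])
a=im[:,:,::-1].copy()
for p in proj(circ(t[0],t[1],.103,.031),C):cv2.circle(a,tuple(int(v) for v in p),1,(0,0,255),-1)
cv2.imwrite('pics/w2o.png',a)
E
```

```text
clock: 1.35
tool_pos: [0.5405, -0.141, 0.2062]
tool_rot: [[-0.011, -0.001, 1.0], [-1.0, -0.005, -0.011], [0.005, -1.0, -0.001]]
ft_force: [-0.7, -1.5, -0.4]
finger_gap: 0.0851
cup rim from w1 [[ 0.5503 -0.1332  0.103 ]]
batten top corners w1 [[ 0.457   0.0233  0.048 ]
 [ 0.4502  0.0018  0.048 ]
 [ 0.7032 -0.0223  0.048 ]
 [ 0.7001 -0.0398  0.048 ]]
1.35 [ 0.5405 -0.141   0.2062]
cup_center [{'point': [290.8, 189.7], 'confidence': 0.82}]
pin_center [{'point': [278.4, 307.3], 'confidence': 0.8}]
```

```bash
sleep 1; ls -la pics
```

```text
total 2620
drwxr-xr-x 2 agent agent   4096 Dec  7 15:52 .
drwxr-xr-x 3 agent agent   4096 Dec  7 15:51 ..
-rw-r--r-- 1 agent agent 530641 Dec  7 15:50 d0z.png
-rw-r--r-- 1 agent agent 355200 Dec  7 15:50 s0z.png
-rw-r--r-- 1 agent agent 312934 Dec  7 15:49 scene0.png
-rw-r--r-- 1 agent agent 396254 Dec  7 15:49 side0.png
-rw-r--r-- 1 agent agent 354774 Dec  7 15:51 w1.png
-rw-r--r-- 1 agent agent 355742 Dec  7 15:51 w1o.png
-rw-r--r-- 1 agent agent 358701 Dec  7 15:52 w2o.png
```

View pics/w2o.png

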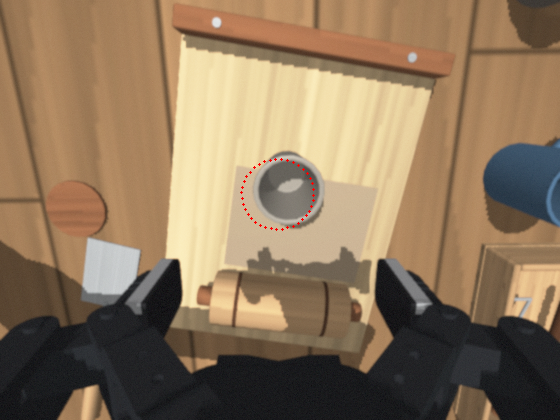

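```bash
python3 - <<'E'
from h import *
s=r.sense();print(s['clock'],s['tool_pos'],s['joint_vel'])
E
```

```text
1.5 [ 0.5422 -0.1321  0.2061] [-0.022  -0.002  -0.0247  0.0027  0.0003 -0.0002 -0.0005]
```

```bash
python3 - <<'E'
from h import *
r.capture('wrist');C=cal('wrist');s=r.sense();im=r.capture('wrist')
print(s['clock'],s['tool_pos'],s['joint_vel'])
f=r.look_for('cup_center','wrist');print(f)
np.save('w3.npy',C[3])
g=cv2.imread and im[:,:,::-1].copy()
for p in proj(circ(.5470,-.1327,.103,.031),C):cv2.circle(g,tuple(int(v) for v in p),1,(0,0,255),-1)
cv2.imwrite('pics/w3o.png',g)
E
```

```text
1.55 [ 0.5423 -0.1312  0.2061] [-0.0115 -0.0012 -0.0112  0.0018  0.0043 -0.0008  0.0011]
[{'point': [284.9, 199.7], 'confidence': 0.55}]
```

View pics/w3o.png

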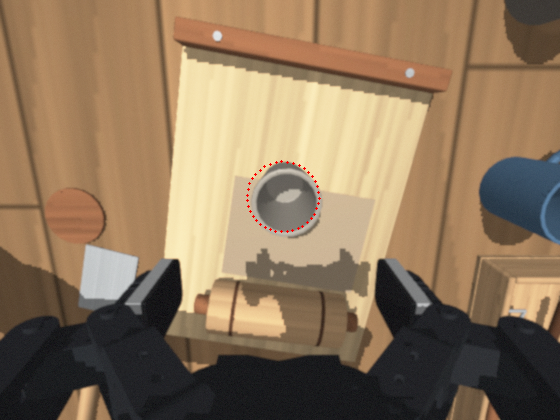

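```bash
python3 - <<'E'
from h import *
C=cal('wrist')[:3]+(np.load('w3.npy'),)
print('cup',back([286,199],.103,C))
st=back([[199,305],[354,321]],.048,C);d=st[1]-st[0];print('pin',st,st.mean(0),np.hypot(*d[:2]),np.arctan2(d[1],d[0]))
b=back([[181,17],[174,40],[452,70],[447,92]],.048,C);print(b)
for i,j in((0,2),(1,3)):
  d=b[j]-b[i];print(np.hypot(*d[:2]),np.arctan2(d[1],d[0]))
s=r.sense();print(s['tool_pos'],s['joint_vel'])
E
python3 -m jog '[{"dx":0.003,"dy":-0.001,"dz":-0.02,"yaw":0},{"dx":0.005,"dy":-0.002,"dz":-0.045,"yaw":0},{"dx":0.005,"dy":-0.002,"dz":-0.07,"yaw":0},{"dx":0.005,"dy":-0.002,"dz":-0.08,"yaw":0},{"dx":0.005,"dy":-0.002,"dz":-0.08,"yaw":0},{"dx":0.005,"dy":-0.002,"dz":-0.08,"yaw":0}]' 0
```

```text
cup [[ 0.5494 -0.1336  0.103 ]]
pin [[ 0.4528 -0.2733  0.048 ]
 [ 0.631  -0.2939  0.048 ]] [ 0.5419 -0.2836  0.048 ] 0.179421269754068 -0.1148632274465715
[[ 0.4553  0.0199  0.048 ]
 [ 0.4475  0.0012  0.048 ]
 [ 0.7042 -0.0234  0.048 ]
 [ 0.7024 -0.0428  0.048 ]]
0.2526859721268223 -0.1720973174540884
0.2587045072594033 -0.1707212261571113
[ 0.5424 -0.1309  0.2062] [-0.0017  0.0005  0.0051 -0.0032  0.0052 -0.0014  0.0004]
clock: 2.25
tool_pos: [0.5478, -0.1346, 0.1272]
tool_rot: [[0.001, 0.002, 1.0], [-1.0, -0.0, 0.001], [0.0, -1.0, 0.002]]
ft_force: [1.2, 0.4, 0.6]
finger_gap: 0.0852
```

```bash
python3 - <<'E'
from h import *
r.capture('side');C=cal('wrist');s=r.sense();im=r.capture('wrist')
print(s['clock'],s['tool_pos'])
t=np.array(s['tool_pos']);g=im[:,:,::-1].copy()
for p in proj(circ(.549,-.1336,.103,.031),C):cv2.circle(g,tuple(int(v) for v in p),1,(0,0,255),-1)
cv2.imwrite('pics/w4o.png',g)
im=r.capture('side');crop(im[:,:,::-1],150,120,240,180,3,'pics/d4.png')
E
```

```text
2.3 [ 0.5483 -0.1349  0.1277]
```

View pics/w4o.png

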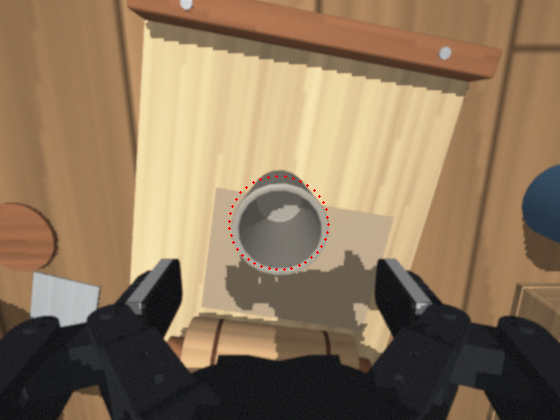

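View pics/d4.png

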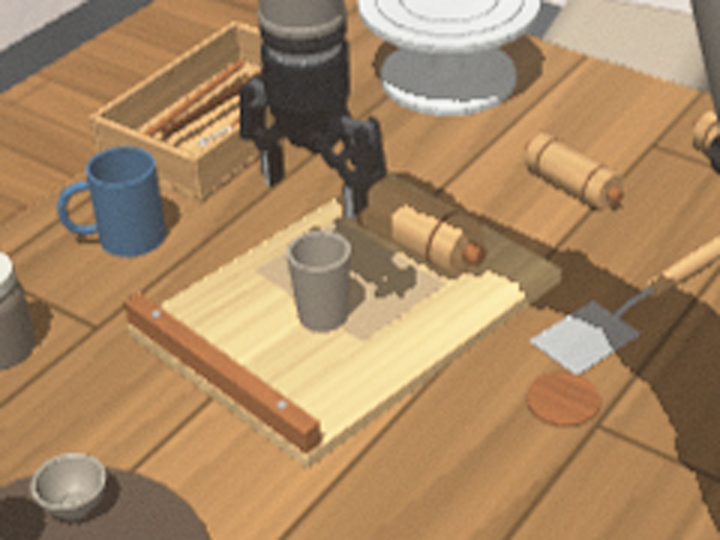

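```bash
python3 - <<'E'
from h import *
C=cal('wrist');print(back([[282,229]],.103,C))
D=cal('side');print(proj([[.548,-.135,.1277],[.548,-.135,.103]],D),back([256,202.7],.103,D))
print((proj([[.548,-.135,.1277],[.548,-.135,.103],[.5,-.135,.12],[.596,-.135,.12]],D)-[150,120])*3)
E
```

```text
[[ 0.5511 -0.1366  0.103 ]]
[[254.9847 196.1404]
 [255.4603 202.9619]] [[ 0.5474 -0.1368  0.103 ]]
[[314.9541 228.4213]
 [316.381  248.8857]
 [356.704  252.3451]
 [275.3821 217.9044]]
```

```bash
python3 - <<'E'
from h import *
C=cal('wrist');x,y,z=r.sense()['tool_pos'];print(x,y,z)
for dz in(-.008,.005,.011,.03,.05):print(dz,proj([[x-.0425,y,z+dz],[x-.0425,y+.011,z+dz],[x-.0425,y-.011,z+dz]],C).round().tolist())
r.capture('side');im=r.capture('side');crop(im[:,:,::-1],210,130,100,90,8,'pics/d5.png')
E
```

```text
0.5482430429157118 -0.13511106206553275 0.12779702187535166
-0.008 [[204.0, 237.0], [203.0, 218.0], [205.0, 254.0]]
0.005 [[199.0, 245.0], [197.0, 226.0], [200.0, 264.0]]
0.011 [[196.0, 250.0], [195.0, 230.0], [198.0, 269.0]]
0.03 [[186.0, 266.0], [185.0, 245.0], [188.0, 288.0]]
0.05 [[173.0, 289.0], [171.0, 264.0], [176.0, 312.0]]
```

View pics/d5.png

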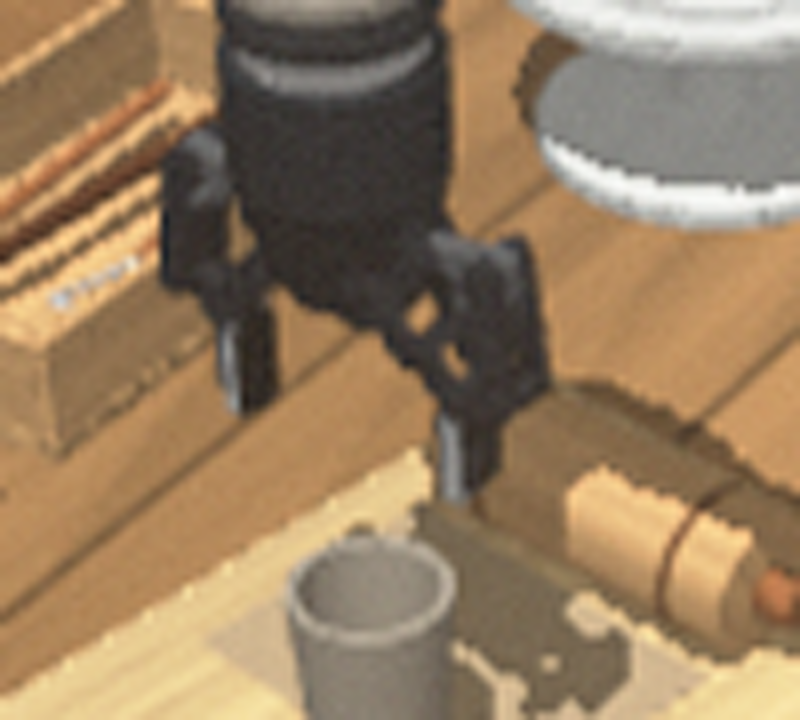

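```bash
python3 -m jog '[{"dx":0.002,"dy":0,"dz":0.02,"yaw":0},{"dx":0.002,"dy":-0.001,"dz":0.03,"yaw":0},{"dx":0.002,"dy":-0.001,"dz":0.03,"yaw":0},{"dx":0.002,"dy":-0.001,"dz":0.03,"yaw":0},{"dx":0.002,"dy":-0.001,"dz":0.03,"yaw":0},{"dx":0.002,"dy":-0.001,"dz":0.03,"yaw":0},{"dx":0.002,"dy":-0.001,"dz":0.03,"yaw":0},{"dx":0.002,"dy":-0.001,"dz":0.03,"yaw":0}]' 1 20; python3 - <<'E'
from h import *
im=r.capture('side');crop(im[:,:,::-1],210,130,100,90,6,'pics/d6.png')
s=r.sense();print(s['tool_pos'],s['finger_gap'])
t=np.array(s['tool_pos']);print((proj([t,t-[0,0,.008],t+[0,0,.03]],cal('side'))-[210,130])*6)
C=cal('wrist');im=r.capture('wrist')[:,:,::-1].copy()
for q in proj([t,t-[0,0,.008],t+[0,0,.03]],C):print(q);cv2.circle(im,tuple(int(v) for v in q),2,(0,0,255),-1)
cv2.imwrite('pics/w6.png',im)
E
```

```text
clock: 3.3
tool_pos: [0.5488, -0.1359, 0.1558]
tool_rot: [[0.0, -0.001, 1.0], [-1.0, 0.0, 0.0], [-0.0, -1.0, -0.001]]
ft_force: [0.4, 0.2, 0.2]
finger_gap: 0.0002
[ 0.5489 -0.1359  0.1559] 0.00024166899009511422
[[266.2621 347.2426]
 [267.2204 360.9767]
 [262.5998 294.76  ]]
[277.6027 241.867 ]
[277.6311 236.5966]
[277.4702 266.3848]
```

View pics/d6.png

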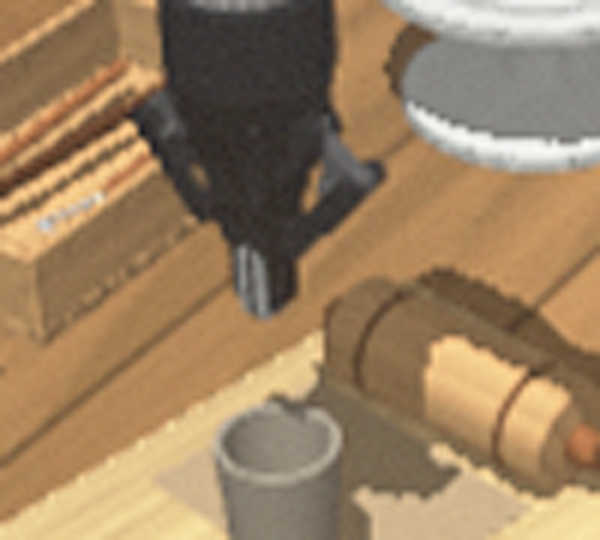

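View pics/w6.png

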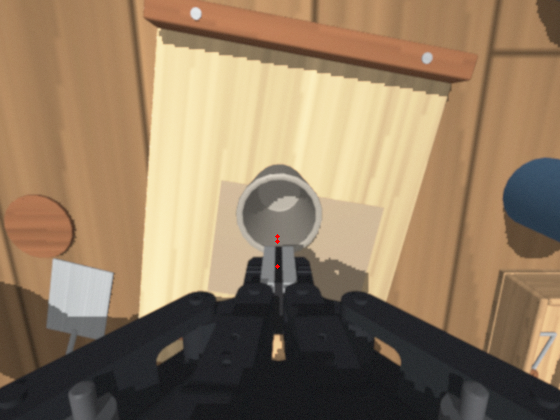

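```bash
python3 -m jog '[{"dx":0,"dy":0,"dz":0,"yaw":0},{"dx":0,"dy":0,"dz":0,"yaw":0},{"dx":0,"dy":0,"dz":0,"yaw":0},{"dx":0,"dy":0,"dz":0,"yaw":0},{"dx":0,"dy":0,"dz":-0.02,"yaw":0},{"dx":0,"dy":0,"dz":-0.04,"yaw":0},{"dx":0,"dy":0,"dz":-0.06,"yaw":0},{"dx":0,"dy":0,"dz":-0.06,"yaw":0}]' 0 20; python3 - <<'E'
from h import *
im=r.capture('side');crop(im[:,:,::-1],210,130,100,90,6,'pics/d7.png')
s=r.sense();print(s['tool_pos'],s['finger_gap'],s['ft_force'])
im=r.capture('wrist')[:,:,::-1].copy()
cv2.imwrite('pics/w7.png',im)
E
```

```text
clock: 4.2
tool_pos: [0.5463, -0.1353, 0.0933]
tool_rot: [[0.0, -0.007, 1.0], [-1.0, 0.001, 0.0], [-0.001, -1.0, -0.007]]
ft_force: [-0.0, -0.4, -0.0]
finger_gap: 0.0856
[ 0.5477 -0.1357  0.095 ] 0.08527333043998003 [-0.1088  0.0846  1.0071]
```

View pics/d7.png

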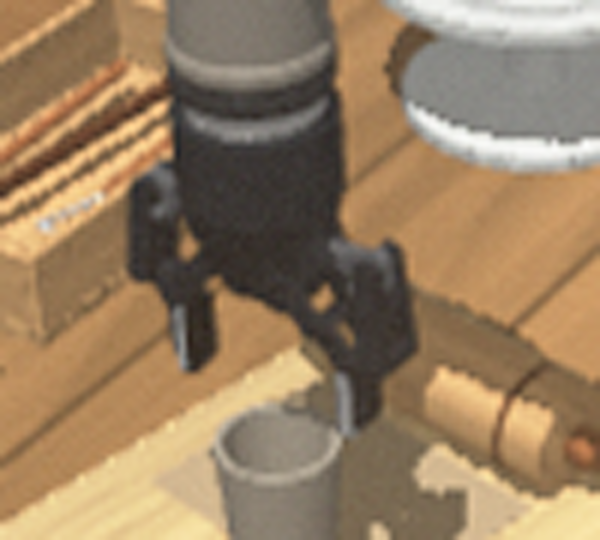

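View pics/w7.png

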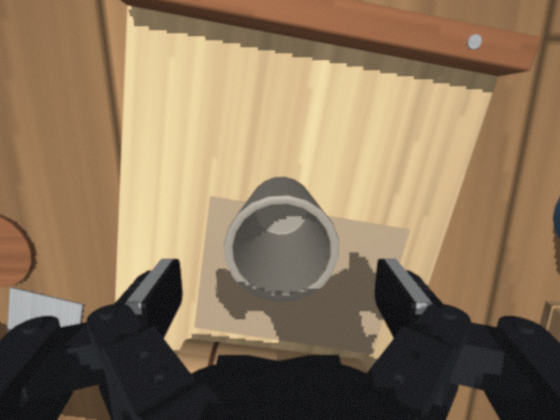

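```bash
python3 -m jog '[{"dx":0,"dy":0,"dz":-0.015,"yaw":0},{"dx":0,"dy":0,"dz":-0.03,"yaw":0},{"dx":0,"dy":0,"dz":-0.04,"yaw":0},{"dx":0,"dy":0,"dz":-0.04,"yaw":0},{"dx":0,"dy":0,"dz":-0.04,"yaw":0}]' 0 20; python3 - <<'E'
from h import *
im=r.capture('side');crop(im[:,:,::-1],210,130,100,90,6,'pics/d8.png')
s=r.sense();print(s['tool_pos'],s['finger_gap'],s['ft_force'])
im=r.capture('wrist')[:,:,::-1].copy()
cv2.imwrite('pics/w8.png',im)
E
```

```text
clock: 4.8
tool_pos: [0.5497, -0.1361, 0.057]
tool_rot: [[0.0, 0.001, 1.0], [-1.0, -0.0, 0.0], [0.0, -1.0, 0.001]]
ft_force: [0.4, 0.2, -0.6]
finger_gap: 0.0853
[ 0.55   -0.1362  0.0573] 0.08524884217317538 [ 0.0755 -0.6261 -0.015 ]
```

View pics/d8.png

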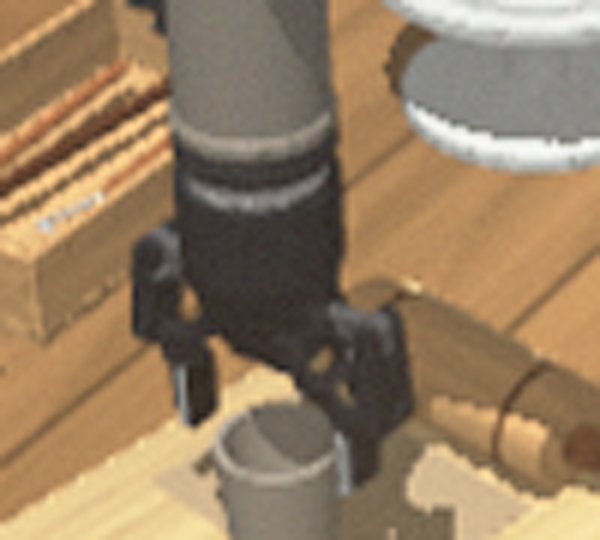

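View pics/w8.png

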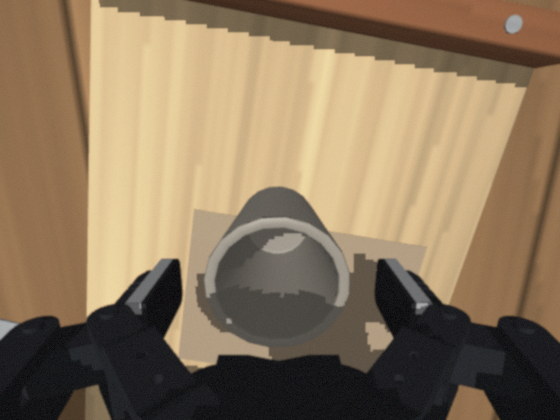

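```bash
python3 - <<'E'
from h import *
for z in(.06,.08,.103,.12):print(z,((proj([[.5075,-.136+.011,z],[.5075,-.136-.011,z],[.5925,-.136+.011,z]],cal('side'))-[210,130])*6).round().tolist())
E
```

```text
0.06 [[333.0, 548.0], [360.0, 523.0], [193.0, 486.0]]
0.08 [[331.0, 516.0], [358.0, 491.0], [190.0, 454.0]]
0.103 [[329.0, 479.0], [357.0, 454.0], [186.0, 417.0]]
0.12 [[328.0, 450.0], [355.0, 426.0], [184.0, 389.0]]
```

```bash
python3 -m jog '[{"dx":0,"dy":0,"dz":-0.01,"yaw":0},{"dx":0,"dy":0,"dz":-0.02,"yaw":0},{"dx":0,"dy":0,"dz":-0.03,"yaw":0},{"dx":0,"dy":0,"dz":-0.03,"yaw":0},{"dx":0,"dy":0,"dz":-0.03,"yaw":0}]' 0 20; python3 - <<'E'
from h import *
im=r.capture('side');crop(im[:,:,::-1],210,130,100,90,6,'pics/d9.png')
s=r.sense();print(s['tool_pos'],s['finger_gap'],s['ft_force'])
im=r.capture('wrist')[:,:,::-1].copy()
cv2.imwrite('pics/w9.png',im)
E
```

```text
clock: 5.4
tool_pos: [0.5485, -0.1359, 0.0255]
tool_rot: [[0.0, -0.001, 1.0], [-1.0, 0.0, 0.0], [-0.0, -1.0, -0.001]]
ft_force: [0.5, -0.2, 0.5]
finger_gap: 0.0853
[ 0.549 -0.136  0.026] 0.08482375599741025 [-0.4558 -0.0214  1.1182]
```

View pics/d9.png

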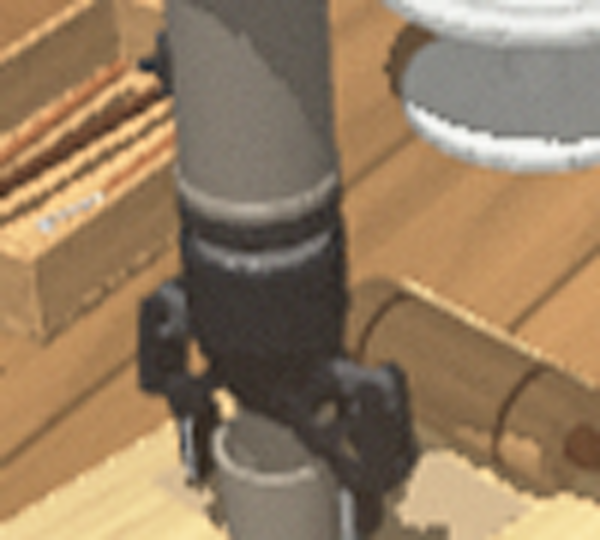

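View pics/w9.png

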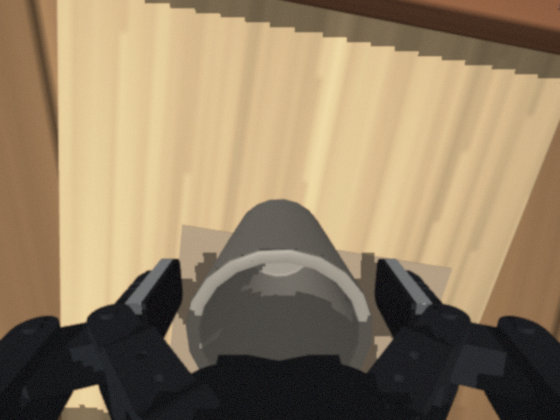

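```bash
python3 -m jog '[{"dx":0,"dy":0,"dz":0,"yaw":0},{"dx":0,"dy":0,"dz":0,"yaw":0},{"dx":0,"dy":0,"dz":0,"yaw":0},{"dx":0,"dy":0,"dz":0,"yaw":0},{"dx":0,"dy":0,"dz":0,"yaw":0},{"dx":0,"dy":0,"dz":0,"yaw":0},{"dx":0,"dy":0,"dz":0,"yaw":0}]' 1 25;  python3 -m jog '[{"dx":0,"dy":0,"dz":0.002,"yaw":0},{"dx":0,"dy":0,"dz":0.006,"yaw":0},{"dx":0,"dy":0,"dz":0.012,"yaw":0},{"dx":0,"dy":0,"dz":0.02,"yaw":0},{"dx":0,"dy":0,"dz":0.02,"yaw":0}]'; python3 - <<'E'
from h import *
im=r.capture('side');crop(im[:,:,::-1],210,130,100,100,6,'pics/d10.png')
s=r.sense();print(s['tool_pos'],s['finger_gap'],s['ft_force'])
im=r.capture('wrist')[:,:,::-1].copy()
cv2.imwrite('pics/w10.png',im)
E
```

```text
clock: 6.2
tool_pos: [0.5495, -0.1361, 0.0271]
tool_rot: [[0.0, 0.001, 1.0], [-1.0, -0.0, 0.0], [0.0, -1.0, 0.001]]
ft_force: [-2.0, 0.3, 5.1]
finger_gap: 0.0593
clock: 6.7
tool_pos: [0.5503, -0.1363, 0.0476]
tool_rot: [[0.0, 0.003, 1.0], [-1.0, -0.001, 0.0], [0.001, -1.0, 0.003]]
ft_force: [-0.5, 0.4, -2.0]
finger_gap: 0.0595
[ 0.5499 -0.1362  0.0471] 0.05945471811784114 [-1.1472  0.5408 -2.1562]
```

View pics/d10.png

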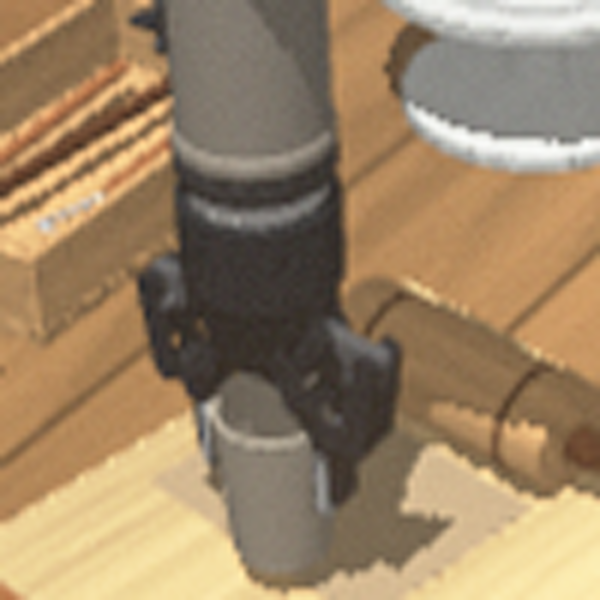

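View pics/w10.png

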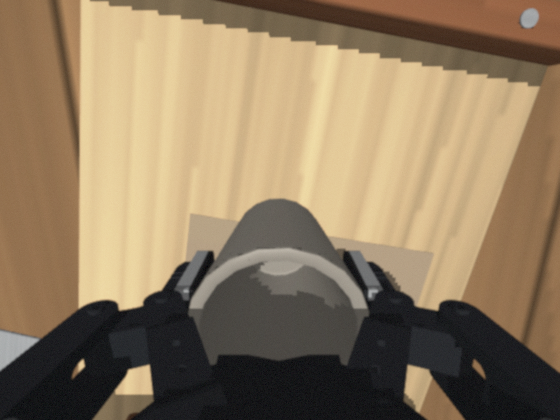

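```bash
python3 -m jog '[{"dx":0,"dy":0,"dz":0.01,"yaw":0},{"dx":0,"dy":0.005,"dz":0.025,"yaw":0},{"dx":-0.005,"dy":0.015,"dz":0.04,"yaw":0},{"dx":-0.01,"dy":0.035,"dz":0.05,"yaw":0},{"dx":-0.015,"dy":0.06,"dz":0.055,"yaw":0},{"dx":-0.02,"dy":0.09,"dz":0.055,"yaw":0},{"dx":-0.025,"dy":0.12,"dz":0.055,"yaw":0},{"dx":-0.03,"dy":0.15,"dz":0.055,"yaw":0}]'; python3 -m jog '[{"dx":-0.006,"dy":0.03,"dz":0,"yaw":0},{"dx":-0.012,"dy":0.06,"dz":0,"yaw":0},{"dx":-0.018,"dy":0.09,"dz":0,"yaw":0},{"dx":-0.024,"dy":0.12,"dz":0,"yaw":0},{"dx":-0.029,"dy":0.15,"dz":0,"yaw":0},{"dx":-0.032,"dy":0.175,"dz":0,"yaw":0},{"dx":-0.034,"dy":0.195,"dz":0,"yaw":0},{"dx":-0.036,"dy":0.21,"dz":0,"yaw":0}]'; python3 -m jog '[{"dx":-0.001,"dy":0.012,"dz":0,"yaw":0},{"dx":-0.001,"dy":0.018,"dz":0,"yaw":0},{"dx":-0.001,"dy":0.021,"dz":0,"yaw":0},{"dx":-0.001,"dy":0.021,"dz":0,"yaw":0},{"dx":-0.001,"dy":0.021,"dz":0,"yaw":0}]'; python3 - <<'E'
from h import *
im=r.capture('side');crop(im[:,:,::-1],90,160,200,180,3.5,'pics/d11.png')
s=r.sense();print(s['clock'],s['tool_pos'],s['finger_gap'],s['ft_force'])
im=r.capture('scene');crop(im[:,:,::-1],330,80,160,170,3.5,'pics/s11.png')
E
```

```text
clock: 7.6
tool_pos: [0.5184, 0.0159, 0.1022]
tool_rot: [[0.001, 0.001, 1.0], [-1.0, 0.0, 0.001], [-0.0, -1.0, 0.001]]
ft_force: [1.0, 0.3, -2.1]
finger_gap: 0.059
clock: 8.4
tool_pos: [0.4821, 0.2265, 0.1021]
tool_rot: [[0.003, 0.0, 1.0], [-1.0, 0.001, 0.003], [-0.001, -1.0, 0.0]]
ft_force: [0.4, -0.0, -1.9]
finger_gap: 0.059
clock: 8.9
tool_pos: [0.4824, 0.2438, 0.1011]
tool_rot: [[-0.002, -0.0, 1.0], [-1.0, -0.001, -0.002], [0.001, -1.0, -0.0]]
ft_force: [0.1, -1.5, -1.5]
finger_gap: 0.0593
8.95 [0.4823 0.2438 0.1011] 0.05936084914394791 [-0.2782 -1.073  -1.5546]
```

View pics/d11.png

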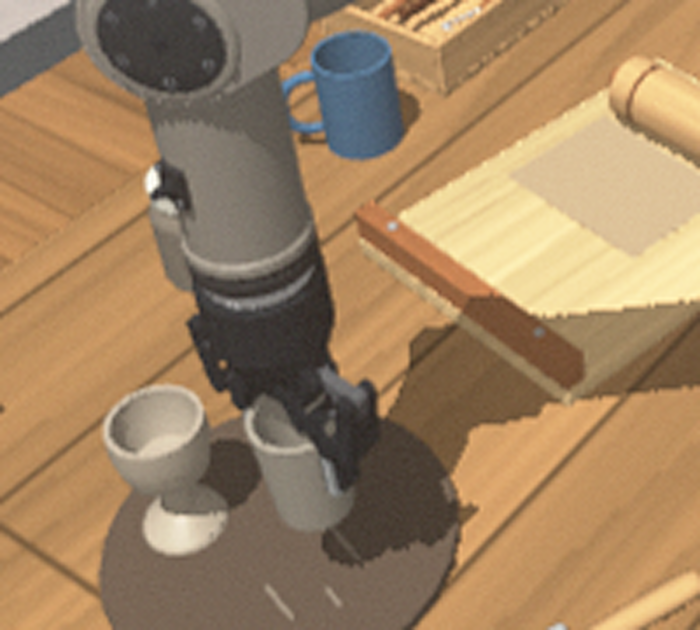

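View pics/s11.png

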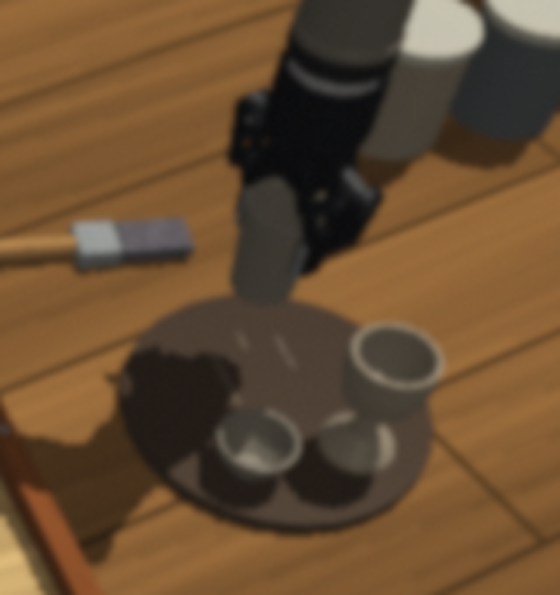

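```bash
python3 -m jog '[{"dx":0,"dy":0,"dz":-0.01,"yaw":0},{"dx":0,"dy":0,"dz":-0.025,"yaw":0},{"dx":0,"dy":0,"dz":-0.04,"yaw":0},{"dx":0,"dy":0,"dz":-0.055,"yaw":0},{"dx":0,"dy":0,"dz":-0.065,"yaw":0},{"dx":0,"dy":0,"dz":-0.072,"yaw":0},{"dx":0,"dy":0,"dz":-0.075,"yaw":0},{"dx":0,"dy":0,"dz":-0.075,"yaw":0}]';python3 -m jog '[{"dx":0,"dy":0,"dz":-0.001,"yaw":0},{"dx":0,"dy":0,"dz":-0.002,"yaw":0},{"dx":0,"dy":0,"dz":-0.003,"yaw":0},{"dx":0,"dy":0,"dz":-0.004,"yaw":0},{"dx":0,"dy":0,"dz":-0.004,"yaw":0},{"dx":0,"dy":0,"dz":-0.004,"yaw":0}]'; python3 - <<'E'
from h import *
im=r.capture('side');crop(im[:,:,::-1],90,160,200,180,3.5,'pics/d12.png')
s=r.sense();print(s['clock'],s['tool_pos'],s['finger_gap'],s['ft_force'])
E
```

```text
clock: 9.8
tool_pos: [0.482, 0.2449, 0.026]
tool_rot: [[-0.0, -0.0, 1.0], [-1.0, -0.0, -0.0], [0.0, -1.0, -0.0]]
ft_force: [-0.2, 0.4, -1.4]
finger_gap: 0.0593
clock: 10.4
tool_pos: [0.482, 0.245, 0.0222]
tool_rot: [[0.0, -0.0, 1.0], [-1.0, -0.0, 0.0], [0.0, -1.0, -0.0]]
ft_force: [0.3, 0.3, -1.6]
finger_gap: 0.0591
10.45 [0.4821 0.2451 0.0222] 0.05909290208445903 [ 0.3544  0.0169 -2.4281]
```

View pics/d12.png

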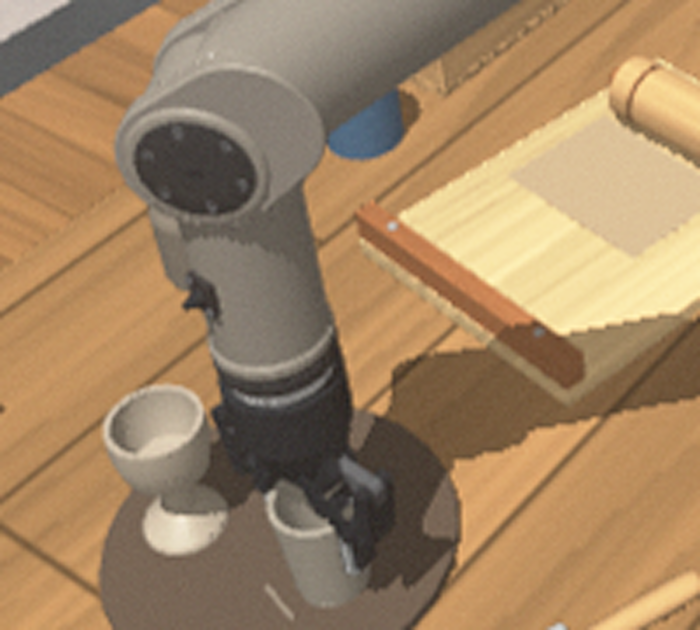

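```bash
python3 -m jog '[{"dx":0,"dy":0,"dz":-0.001,"yaw":0},{"dx":0,"dy":0,"dz":-0.001,"yaw":0},{"dx":0,"dy":0,"dz":-0.001,"yaw":0}]';python3 -m jog '[{"dx":0,"dy":0,"dz":-0.001,"yaw":0},{"dx":0,"dy":0,"dz":-0.001,"yaw":0},{"dx":0,"dy":0,"dz":-0.001,"yaw":0}]'
```

```text
clock: 10.75
tool_pos: [0.482, 0.245, 0.0212]
tool_rot: [[0.0, -0.0, 1.0], [-1.0, -0.0, 0.0], [0.0, -1.0, -0.0]]
ft_force: [-1.1, 0.6, -1.4]
finger_gap: 0.059
clock: 11.05
tool_pos: [0.482, 0.2451, 0.0211]
tool_rot: [[0.0, 0.0, 1.0], [-1.0, 0.0, 0.0], [-0.0, -1.0, 0.0]]
ft_force: [-2.4, -0.6, 5.8]
finger_gap: 0.0588
```

```bash
python3 -m jog '[{"dx":0,"dy":0,"dz":0.0005,"yaw":0},{"dx":0,"dy":0,"dz":0.0005,"yaw":0},{"dx":0,"dy":0,"dz":0.0005,"yaw":0},{"dx":0,"dy":0,"dz":0.0005,"yaw":0},{"dx":0,"dy":0,"dz":0.0005,"yaw":0},{"dx":0,"dy":0,"dz":0.0005,"yaw":0},{"dx":0,"dy":0,"dz":0.0005,"yaw":0}]' 0;python3 -m jog '[{"dx":0,"dy":0,"dz":0.01,"yaw":0},{"dx":0,"dy":0,"dz":0.025,"yaw":0},{"dx":0,"dy":0,"dz":0.045,"yaw":0},{"dx":0,"dy":0,"dz":0.07,"yaw":0},{"dx":0,"dy":0,"dz":0.1,"yaw":0},{"dx":0,"dy":0,"dz":0.13,"yaw":0},{"dx":0,"dy":0,"dz":0.14,"yaw":0},{"dx":0,"dy":0,"dz":0.14,"yaw":0}]'; python3 - <<'E'
from h import *
im=r.capture('side');crop(im[:,:,::-1],90,160,200,180,3.5,'pics/d13.png')
s=r.sense();print(s['clock'],s['tool_pos'],s['finger_gap'],s['ft_force'])
C=cal('wrist');im=r.capture('wrist');cv2.imwrite('pics/w13.png',im[:,:,::-1]);np.save('w13.npy',C[3])
E
```

```text
clock: 11.75
tool_pos: [0.482, 0.245, 0.0206]
tool_rot: [[0.0, -0.0, 1.0], [-1.0, -0.0, 0.0], [0.0, -1.0, -0.0]]
ft_force: [-0.4, -0.4, -0.6]
finger_gap: 0.0852
clock: 12.55
tool_pos: [0.4833, 0.2458, 0.1629]
tool_rot: [[0.0, 0.004, 1.0], [-1.0, 0.002, 0.0], [-0.002, -1.0, 0.004]]
ft_force: [-0.3, 0.7, 0.3]
finger_gap: 0.0858
12.6 [0.4822 0.2451 0.161 ] 0.08557381447575599 [-0.4556  0.5289 -0.6258]
```

View pics/d13.png

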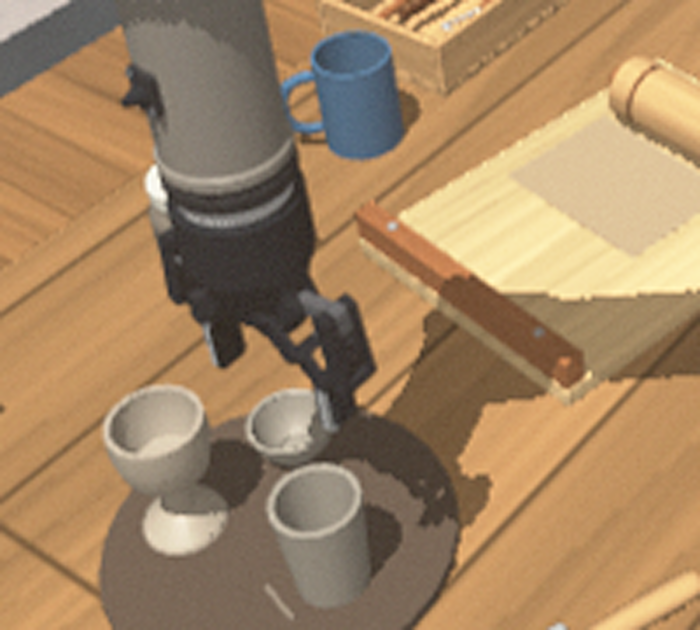

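View pics/w13.png

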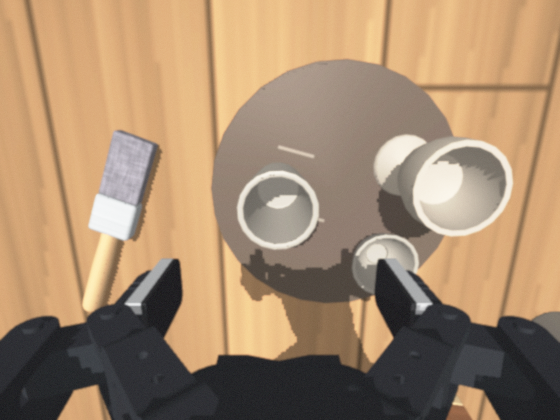

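```bash
python3 -m jog '[{"dx":0,"dy":-0.01,"dz":0,"yaw":0},{"dx":0,"dy":-0.03,"dz":0,"yaw":0},{"dx":0.005,"dy":-0.06,"dz":0,"yaw":0},{"dx":0.01,"dy":-0.1,"dz":0,"yaw":-0.01},{"dx":0.015,"dy":-0.14,"dz":0,"yaw":-0.02},{"dx":0.02,"dy":-0.18,"dz":0,"yaw":-0.03},{"dx":0.025,"dy":-0.22,"dz":0,"yaw":-0.04},{"dx":0.03,"dy":-0.26,"dz":0,"yaw":-0.05}]';python3 -m jog '[{"dx":0.005,"dy":-0.04,"dz":0,"yaw":-0.01},{"dx":0.01,"dy":-0.08,"dz":0,"yaw":-0.02},{"dx":0.012,"dy":-0.12,"dz":0,"yaw":-0.03},{"dx":0.014,"dy":-0.16,"dz":0,"yaw":-0.033},{"dx":0.016,"dy":-0.2,"dz":0,"yaw":-0.033},{"dx":0.017,"dy":-0.24,"dz":0,"yaw":-0.033},{"dx":0.017,"dy":-0.27,"dz":0,"yaw":-0.033},{"dx":0.017,"dy":-0.295,"dz":0,"yaw":-0.033}]';python3 -m jog '[{"dx":0,"dy":-0.02,"dz":0,"yaw":0},{"dx":0,"dy":-0.028,"dz":0,"yaw":0},{"dx":0,"dy":-0.032,"dz":0,"yaw":0},{"dx":0,"dy":-0.032,"dz":0,"yaw":0},{"dx":0,"dy":-0.032,"dz":0,"yaw":0},{"dx":0,"dy":-0.032,"dz":0,"yaw":0}]'; python3 - <<'E'
from h import *
r.capture('scene')
s=r.sense();print(s['clock'],s['tool_pos'],s['joints'])
C=cal('wrist');im=r.capture('wrist');np.save('w14.npy',C[3])
g=im[:,:,::-1].copy()
F=frame(.547,-.178,-.174)
for P in ([-.13,-.18,.018],[.13,-.18,.018],[.13,.16,.048],[-.13,.16,.048],[-.13,.16,.018],[.13,.16,.018]):
  q=proj(F(P),C)[0];cv2.circle(g,tuple(int(v) for v in q),3,(0,0,255),-1)
cv2.imwrite('pics/w14.png',g)
im=r.capture('side');crop(im[:,:,::-1],180,100,180,150,4,'pics/d14.png')
E
```

```text
clock: 13.45
tool_pos: [0.5105, -0.0176, 0.1592]
tool_rot: [[-0.106, -0.003, 0.994], [-0.994, -0.0, -0.106], [0.001, -1.0, -0.003]]
ft_force: [1.1, -0.1, 0.0]
finger_gap: 0.0855
clock: 14.25
tool_pos: [0.5264, -0.313, 0.1588]
tool_rot: [[-0.176, -0.004, 0.984], [-0.984, 0.0, -0.176], [0.0, -1.0, -0.004]]
ft_force: [-0.1, 0.9, 0.2]
finger_gap: 0.0853
clock: 14.85
tool_pos: [0.5296, -0.3403, 0.1608]
tool_rot: [[-0.171, 0.0, 0.985], [-0.985, 0.001, -0.171], [-0.001, -1.0, 0.0]]
ft_force: [0.1, 0.0, 0.1]
finger_gap: 0.0852
14.9 [ 0.5295 -0.3406  0.1609] [ 0.4018  0.5043  0.2216  1.3531 -0.1113  1.2963  0.4551]
```

View pics/w14.png

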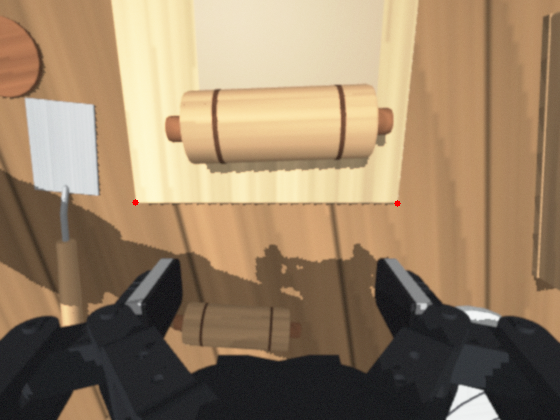

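View pics/d14.png

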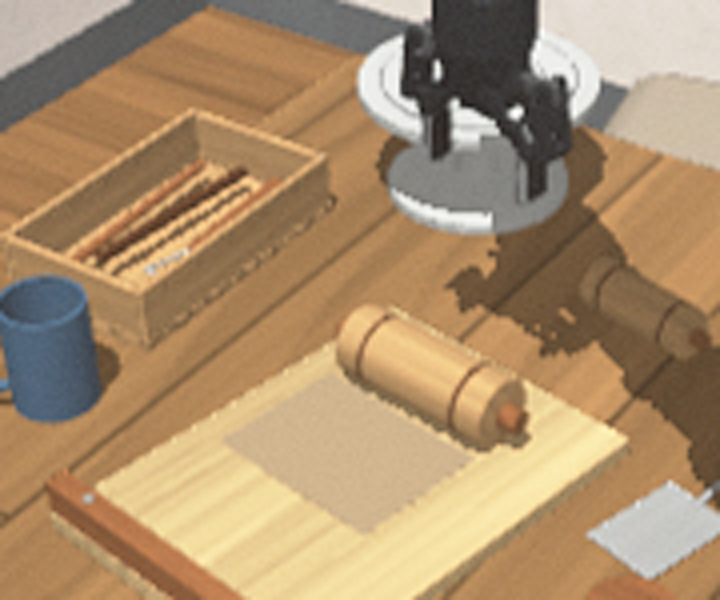

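```bash
python3 - <<'E'
from h import *
C=cal('wrist')[:3]+(np.load('w14.npy'),)
st=back([[166,129],[392,121]],.048,C);d=st[1]-st[0];c=st.mean(0)
a=-.174;R=np.array([[np.cos(a),-np.sin(a)],[np.sin(a),np.cos(a)]])
print(c,np.hypot(*d[:2]),np.arctan2(d[1],d[0]),'board',R.T@(c[:2]-[.547,-.178]))
E
```

```text
[ 0.5405 -0.2825  0.048 ] 0.18952273917299678 -0.13643738479447254 board [ 0.0117 -0.1041]
```

```bash
python3 -m jog '[{"dx":0,"dy":0,"dz":-0.02,"yaw":0},{"dx":0,"dy":0,"dz":-0.045,"yaw":0},{"dx":0,"dy":0,"dz":-0.075,"yaw":0},{"dx":0,"dy":0,"dz":-0.1,"yaw":0},{"dx":0,"dy":0,"dz":-0.12,"yaw":0},{"dx":0,"dy":0,"dz":-0.133,"yaw":0},{"dx":0,"dy":0,"dz":-0.14,"yaw":0},{"dx":0,"dy":0,"dz":-0.14,"yaw":0}]'; python3 - <<'E'
from h import *
r.capture('scene')
s=r.sense();print(s['clock'],s['tool_pos'],s['ft_force'])
im=r.capture('wrist');cv2.imwrite('pics/w15.png',im[:,:,::-1])
im=r.capture('side');crop(im[:,:,::-1],220,110,130,110,6,'pics/d15.png')
E
```

```text
clock: 15.8
tool_pos: [0.5287, -0.3416, 0.0201]
tool_rot: [[-0.173, -0.001, 0.985], [-0.985, 0.001, -0.173], [-0.0, -1.0, -0.001]]
ft_force: [-0.2, -0.4, -0.3]
finger_gap: 0.0853
15.85 [ 0.5294 -0.3421  0.0211] [-0.8105 -0.7089 -0.1938]
```

View pics/w15.png

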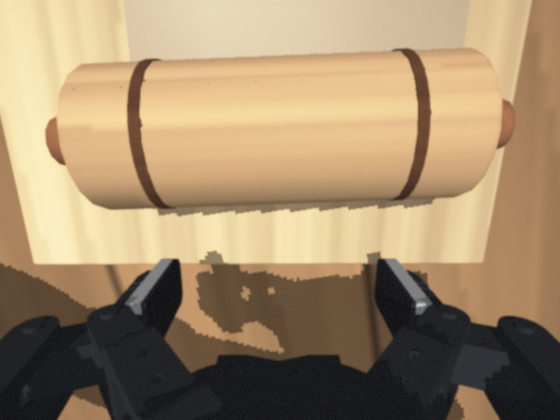

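View pics/d15.png

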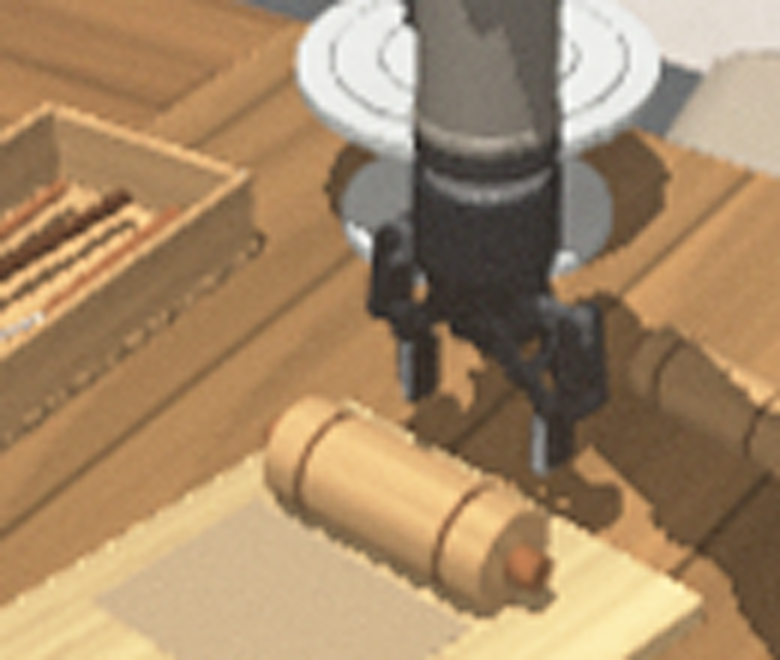

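```bash
python3 -m jog '[{"dx":0,"dy":0,"dz":-0.005,"yaw":0},{"dx":0,"dy":0,"dz":-0.01,"yaw":0},{"dx":0,"dy":0,"dz":-0.015,"yaw":0},{"dx":0,"dy":0,"dz":-0.015,"yaw":0}]'; python3 -m jog '[{"dx":0,"dy":0,"dz":-0.004,"yaw":0},{"dx":0,"dy":0,"dz":-0.008,"yaw":0},{"dx":0,"dy":0,"dz":-0.01,"yaw":0},{"dx":0,"dy":0,"dz":-0.01,"yaw":0}]'; python3 - <<'E'
from h import *
r.capture('scene')
s=r.sense();print(s['clock'],s['tool_pos'],s['ft_force'])
im=r.capture('wrist');cv2.imwrite('pics/w16.png',im[:,:,::-1])
im=r.capture('side');crop(im[:,:,::-1],220,110,130,110,6,'pics/d16.png')
R=np.array(s['tool_rot']);t=np.array(s['tool_pos'])
for z in (.018,.03,.04,.05): print(z,((proj([[*(t+R@[.0,0,sg*.0425]+R@[-.011,0,0])[:2],z] for sg in(-1,1)],cal('side'))-[220,110])*6).round().tolist())
E
```

```text
clock: 16.35
tool_pos: [0.5282, -0.3414, 0.0045]
tool_rot: [[-0.173, -0.002, 0.985], [-0.985, 0.001, -0.173], [-0.001, -1.0, -0.002]]
ft_force: [-0.1, -0.6, 1.2]
finger_gap: 0.0854
clock: 16.75
tool_pos: [0.5286, -0.3417, -0.0048]
tool_rot: [[-0.173, -0.001, 0.985], [-0.985, 0.001, -0.173], [-0.0, -1.0, -0.001]]
ft_force: [0.9, -0.3, 0.6]
finger_gap: 0.0853
16.8 [ 0.5289 -0.3419 -0.0045] [ 1.2454 -0.2118  0.3663]
0.018 [[525.0, 534.0], [409.0, 468.0]]
0.03 [[526.0, 516.0], [409.0, 450.0]]
0.04 [[526.0, 501.0], [409.0, 436.0]]
0.05 [[526.0, 486.0], [409.0, 420.0]]
```

View pics/w16.png

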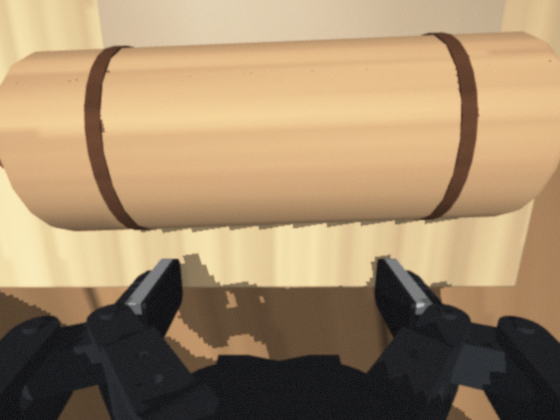

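View pics/d16.png

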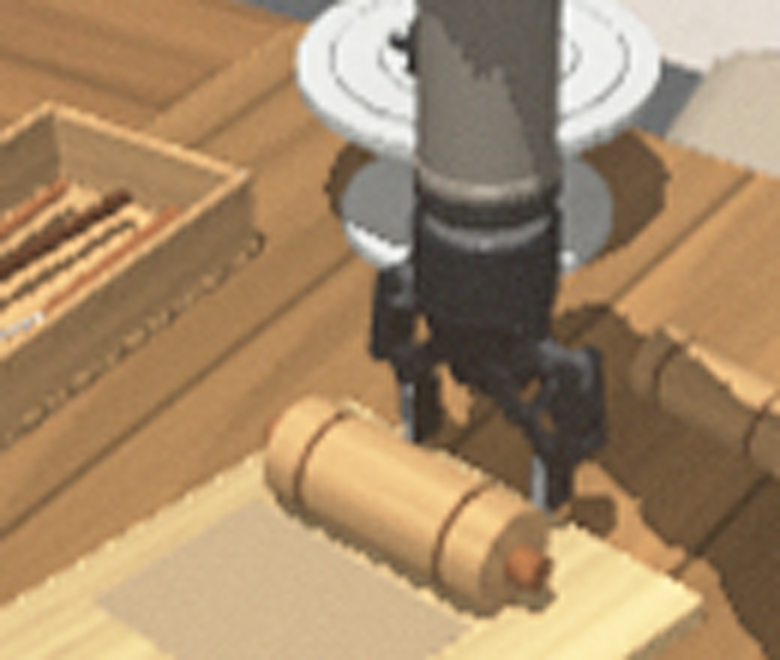

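```bash
python3 -m jog '[{"dx":0.0007,"dy":0.004,"dz":-0.003,"yaw":0},{"dx":0.0014,"dy":0.008,"dz":-0.003,"yaw":0},{"dx":0.0021,"dy":0.012,"dz":-0.003,"yaw":0},{"dx":0.0028,"dy":0.016,"dz":-0.003,"yaw":0},{"dx":0.0035,"dy":0.02,"dz":-0.003,"yaw":0},{"dx":0.0042,"dy":0.024,"dz":-0.003,"yaw":0},{"dx":0.005,"dy":0.028,"dz":-0.003,"yaw":0},{"dx":0.0056,"dy":0.032,"dz":-0.003,"yaw":0}]'; python3 - <<'E'
from h import *
s=r.sense();print(s['clock'],s['tool_pos'],s['ft_force'])
im=r.capture('wrist');cv2.imwrite('pics/w17.png',im[:,:,::-1])
im=r.capture('side');crop(im[:,:,::-1],220,110,130,110,5,'pics/d17.png')
s=r.sense();print(s['clock'],s['tool_pos'],s['ft_force'])
E
```

```text
clock: 17.7
tool_pos: [0.5348, -0.3096, -0.0073]
tool_rot: [[-0.173, 0.0, 0.985], [-0.985, 0.0, -0.173], [-0.0, -1.0, 0.0]]
ft_force: [-0.7, 0.4, 0.7]
finger_gap: 0.0858
17.7 [ 0.5348 -0.3096 -0.0073] [-0.7155  0.3819  0.7135]
17.8 [ 0.535  -0.3087 -0.0074] [ 0.1913 -0.6932  0.7117]
```

View pics/w17.png

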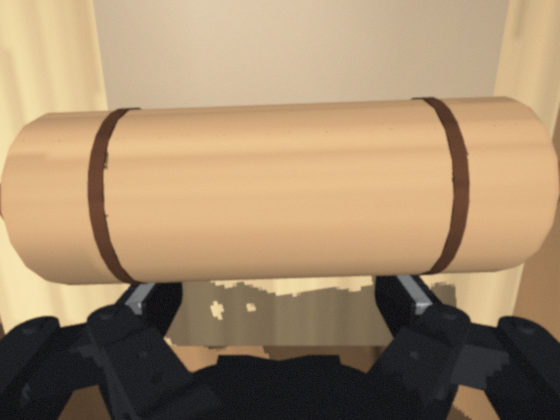

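View pics/d17.png

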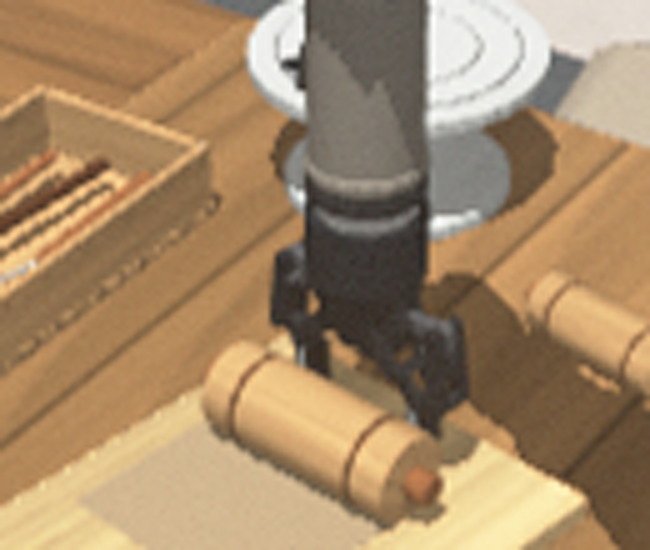

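```bash
python3 -m jog '[{"dx":0.0009,"dy":0.005,"dz":0,"yaw":0},{"dx":0.002,"dy":0.011,"dz":0,"yaw":0},{"dx":0.0033,"dy":0.019,"dz":0,"yaw":0},{"dx":0.0047,"dy":0.027,"dz":0,"yaw":0},{"dx":0.0061,"dy":0.035,"dz":0,"yaw":0},{"dx":0.0075,"dy":0.043,"dz":0,"yaw":0},{"dx":0.009,"dy":0.051,"dz":0,"yaw":0},{"dx":0.0104,"dy":0.059,"dz":0,"yaw":0}]'; python3 - <<'E'
from h import *
im=r.capture('wrist');cv2.imwrite('pics/w18.png',im[:,:,::-1])
s=r.sense();print(s['clock'],s['tool_pos'],s['ft_force'])
E
```

```text
clock: 18.6
tool_pos: [0.5452, -0.2502, -0.0073]
tool_rot: [[-0.173, 0.0, 0.985], [-0.985, -0.0, -0.173], [0.0, -1.0, 0.0]]
ft_force: [0.5, -0.5, -0.4]
finger_gap: 0.0855
18.65 [ 0.5458 -0.2478 -0.0074] [-0.0302  1.9436 -0.2947]
```

View pics/w18.png

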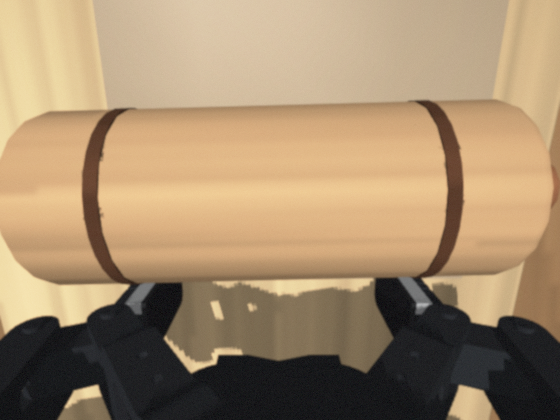

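```bash
python3 -m jog '[{"dx":0.0009,"dy":0.005,"dz":0,"yaw":0},{"dx":0.0023,"dy":0.013,"dz":0,"yaw":0},{"dx":0.0037,"dy":0.021,"dz":0,"yaw":0},{"dx":0.0051,"dy":0.029,"dz":0,"yaw":0},{"dx":0.0065,"dy":0.037,"dz":0,"yaw":0},{"dx":0.0079,"dy":0.045,"dz":0,"yaw":0},{"dx":0.0093,"dy":0.053,"dz":0,"yaw":0},{"dx":0.0107,"dy":0.061,"dz":0,"yaw":0}]'; python3 -m jog '[{"dx":0.0014,"dy":0.008,"dz":0,"yaw":0},{"dx":0.0028,"dy":0.016,"dz":0,"yaw":0},{"dx":0.0042,"dy":0.024,"dz":0,"yaw":0},{"dx":0.0056,"dy":0.032,"dz":0,"yaw":0},{"dx":0.0068,"dy":0.039,"dz":0,"yaw":0},{"dx":0.0079,"dy":0.045,"dz":0,"yaw":0},{"dx":0.0088,"dy":0.05,"dz":0,"yaw":0},{"dx":0.0096,"dy":0.055,"dz":0,"yaw":0}]'; python3 - <<'E'
from h import *
im=r.capture('wrist');cv2.imwrite('pics/w19.png',im[:,:,::-1])
s=r.sense();print(s['clock'],s['tool_pos'],s['ft_force'])
im=r.capture('side');crop(im[:,:,::-1],150,130,200,150,4,'pics/d19.png')
E
```

```text
clock: 19.45
tool_pos: [0.5558, -0.1892, -0.0073]
tool_rot: [[-0.173, -0.0, 0.985], [-0.985, 0.0, -0.173], [-0.0, -1.0, -0.0]]
ft_force: [0.9, 0.0, -0.4]
finger_gap: 0.0854
clock: 20.25
tool_pos: [0.5654, -0.1347, -0.0073]
tool_rot: [[-0.173, 0.0, 0.985], [-0.985, -0.0, -0.173], [0.0, -1.0, 0.0]]
ft_force: [0.5, 1.3, -0.5]
finger_gap: 0.0852
20.3 [ 0.5656 -0.1333 -0.0073] [-0.1263  1.241  -1.0887]
```

View pics/w19.png

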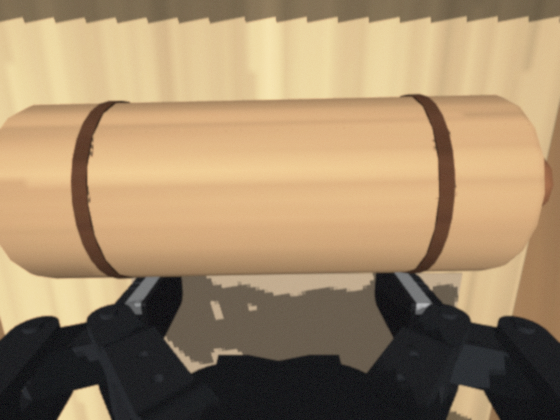

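View pics/d19.png

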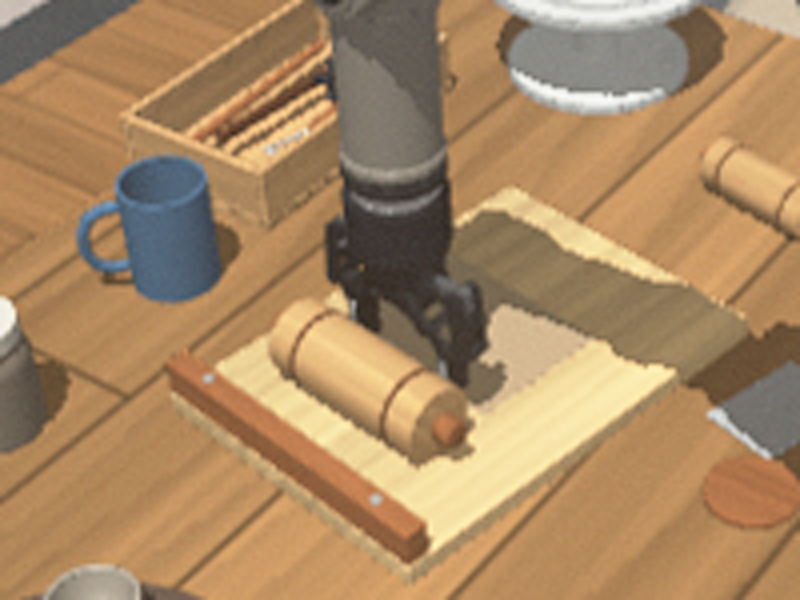

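```bash
python3 -m jog '[{"dx":0.0009,"dy":0.005,"dz":0,"yaw":0},{"dx":0.0018,"dy":0.01,"dz":0,"yaw":0},{"dx":0.0026,"dy":0.015,"dz":0,"yaw":0},{"dx":0.0035,"dy":0.02,"dz":0,"yaw":0},{"dx":0.0042,"dy":0.024,"dz":0,"yaw":0},{"dx":0.0048,"dy":0.027,"dz":0,"yaw":0},{"dx":0.0053,"dy":0.03,"dz":0,"yaw":0},{"dx":0.0057,"dy":0.032,"dz":0,"yaw":0}]'; python3 -m jog '[{"dx":0.0004,"dy":0.002,"dz":0,"yaw":0},{"dx":0.0007,"dy":0.004,"dz":0,"yaw":0},{"dx":0.001,"dy":0.006,"dz":0,"yaw":0},{"dx":0.001,"dy":0.006,"dz":0,"yaw":0}]'; python3 - <<'E'
from h import *
im=r.capture('wrist');cv2.imwrite('pics/w20.png',im[:,:,::-1])
s=r.sense();print(s['clock'],s['tool_pos'],s['ft_force'])
im=r.capture('side');crop(im[:,:,::-1],150,130,200,150,4,'pics/d20.png')
E
```

```text
clock: 21.15
tool_pos: [0.5711, -0.1026, -0.0073]
tool_rot: [[-0.173, -0.0, 0.985], [-0.985, 0.0, -0.173], [-0.0, -1.0, -0.0]]
ft_force: [-0.1, 0.3, -0.0]
finger_gap: 0.0852
clock: 21.55
tool_pos: [0.5721, -0.0965, -0.0073]
tool_rot: [[-0.172, 0.0, 0.985], [-0.985, 0.0, -0.172], [-0.0, -1.0, -0.0]]
ft_force: [-0.2, -0.1, -1.0]
finger_gap: 0.0853
21.6 [ 0.572  -0.0968 -0.0073] [ 0.5613 -0.3304 -0.2999]
```

View pics/w20.png

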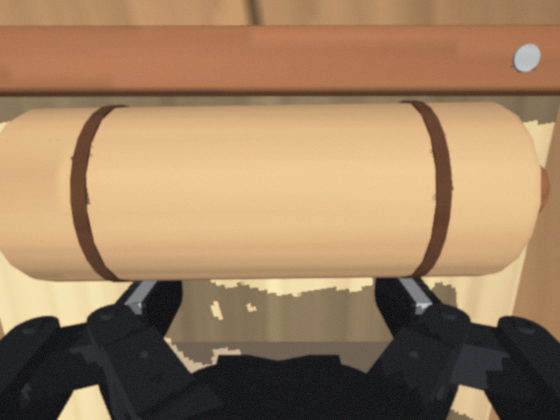

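View pics/d20.png

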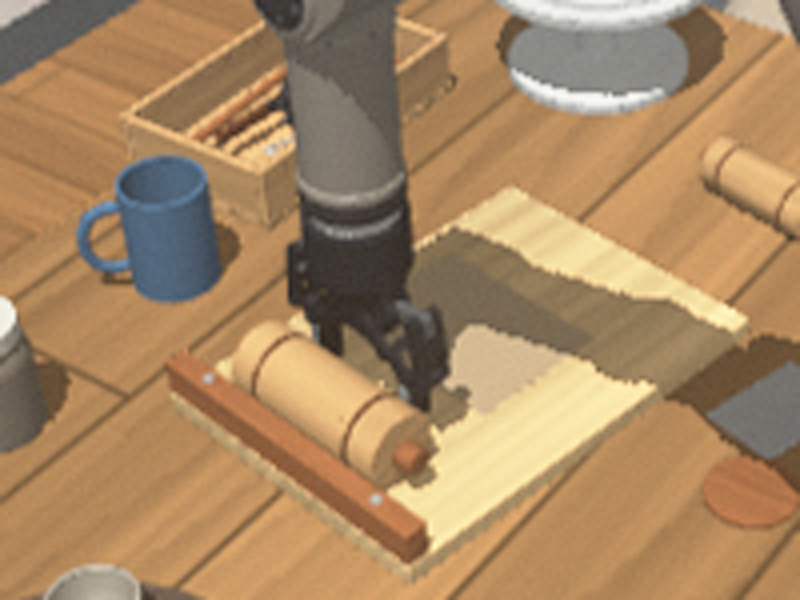

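```bash
for i in 1 2; do :; done; python3 -m jog '[{"dx":0.0004,"dy":0.002,"dz":0,"yaw":0},{"dx":0.0007,"dy":0.004,"dz":0,"yaw":0},{"dx":0.0007,"dy":0.004,"dz":0,"yaw":0}]' | grep -E 'pos|force'; python3 -m jog '[{"dx":0.0003,"dy":0.0015,"dz":0,"yaw":0},{"dx":0.0005,"dy":0.003,"dz":0,"yaw":0},{"dx":0.0005,"dy":0.003,"dz":0,"yaw":0}]'| grep -E 'pos|force'; python3 - <<'E'
from h import *
im=r.capture('wrist');cv2.imwrite('pics/w21.png',im[:,:,::-1])
s=r.sense();print(s['clock'],s['tool_pos'],s['ft_force'])
E
```

```text
tool_pos: [0.5728, -0.0927, -0.0073]
ft_force: [0.7, -0.5, -0.0]
tool_pos: [0.5729, -0.0914, -0.0072]
ft_force: [-0.2, -2.4, 1.9]
22.3 [ 0.5729 -0.0913 -0.0072] [-0.6021 -2.9404  1.3021]
```

View pics/w21.png

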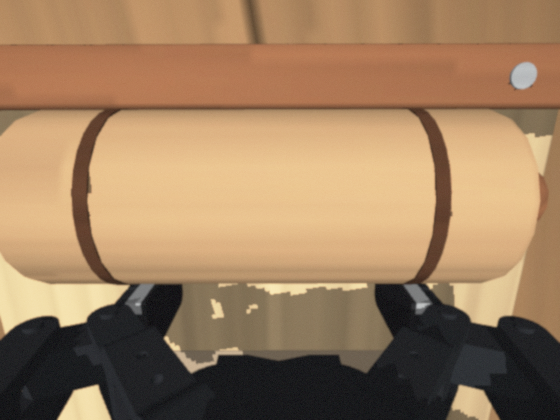

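```bash
python3 -m jog '[{"dx":-0.0003,"dy":-0.002,"dz":0,"yaw":0},{"dx":-0.0009,"dy":-0.005,"dz":0,"yaw":0},{"dx":-0.0018,"dy":-0.01,"dz":0,"yaw":0},{"dx":-0.0035,"dy":-0.02,"dz":0,"yaw":0},{"dx":-0.007,"dy":-0.04,"dz":0,"yaw":0},{"dx":-0.01,"dy":-0.06,"dz":0.005,"yaw":0},{"dx":-0.014,"dy":-0.08,"dz":0.03,"yaw":0},{"dx":-0.014,"dy":-0.08,"dz":0.06,"yaw":0}]' 0; python3 -m jog '[{"dx":0,"dy":0,"dz":0.03,"yaw":0},{"dx":0,"dy":0,"dz":0.06,"yaw":0},{"dx":0,"dy":0,"dz":0.1,"yaw":0},{"dx":0,"dy":0,"dz":0.13,"yaw":0},{"dx":0,"dy":0,"dz":0.15,"yaw":0},{"dx":0,"dy":0,"dz":0.15,"yaw":0},{"dx":0,"dy":0,"dz":0.15,"yaw":0}]'; python3 - <<'E'
from h import *
r.capture('scene');C=cal('wrist');im=r.capture('wrist');np.save('w22.npy',C[3])
g=im[:,:,::-1].copy();F=frame(.547,-.178,-.174)
for P in ([.13,.16,.048],[-.13,.16,.048],[.13,.18,.048],[-.13,.18,.048]):
  q=proj(F(P),C)[0];cv2.circle(g,tuple(int(v) for v in q),2,(0,0,255),-1)
cv2.imwrite('pics/w22.png',g)
s=r.sense();print(s['clock'],s['tool_pos'],s['ft_force'])
im=r.capture('side');crop(im[:,:,::-1],90,130,260,200,3,'pics/d22.png')
im=r.capture('scene');crop(im[:,:,::-1],190,140,270,180,2.9,'pics/s22.png')
E
```

```text
clock: 23.1
tool_pos: [0.5561, -0.1757, 0.0521]
tool_rot: [[-0.18, -0.004, 0.984], [-0.984, -0.003, -0.18], [0.004, -1.0, -0.004]]
ft_force: [0.4, -0.8, 0.5]
finger_gap: 0.0855
clock: 23.8
tool_pos: [0.5589, -0.1705, 0.2024]
tool_rot: [[-0.174, -0.0, 0.985], [-0.985, 0.0, -0.174], [-0.0, -1.0, -0.0]]
ft_force: [0.9, 0.5, -0.3]
finger_gap: 0.0854
23.9 [ 0.558  -0.1699  0.2009] [-0.1689 -0.0007 -0.9958]
```

View pics/w22.png

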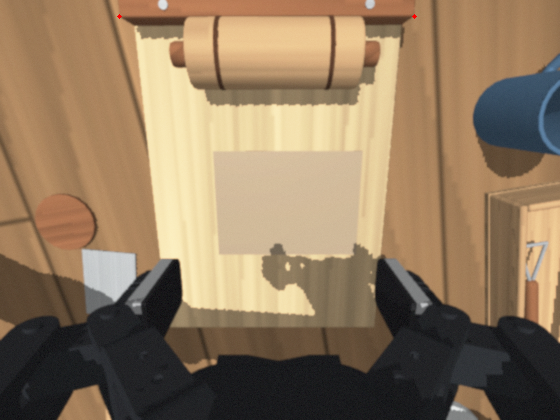

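View pics/d22.png

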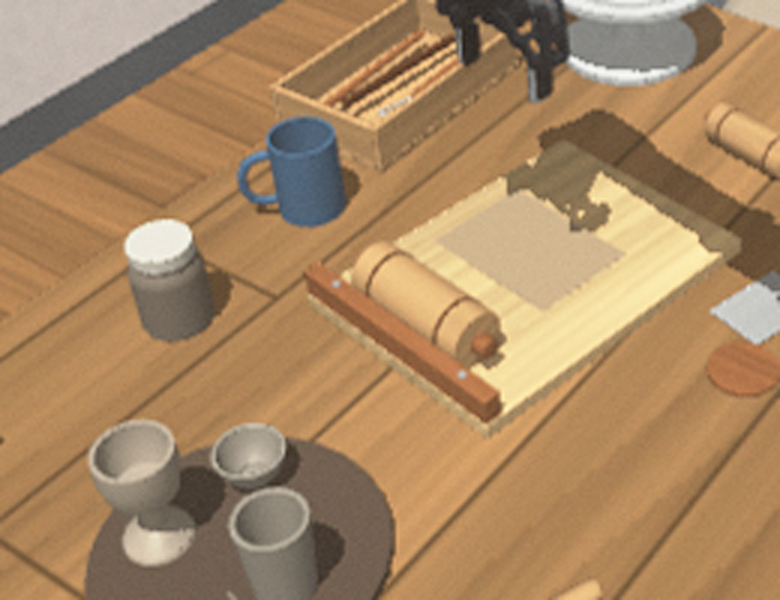

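View pics/s22.png

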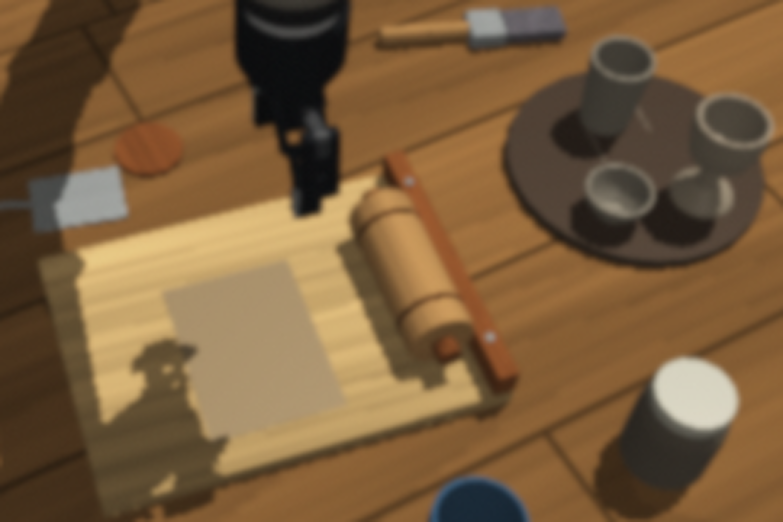

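```bash
python3 - <<'E'
from h import *
C=cal('wrist')[:3]+(np.load('w22.npy'),)
st=back([[170,54],[380,53]],.048,C);d=st[1]-st[0];c=st.mean(0)
a=-.174;R=np.array([[np.cos(a),-np.sin(a)],[np.sin(a),np.cos(a)]])
print('pin',R.T@(c[:2]-[.547,-.178]),np.arctan2(d[1],d[0])-a)
C2=cal('scene');print('cup rim',back(np.array([622,57])/2.9+[190,140],.097,C2))
im=r.capture('wrist')[:,:,::-1];o=cv2.imread('pics/w22.png')
print('diff',np.abs(im[20:130,170:385].astype(int)-o[20:130,170:385]).mean())
s=r.sense();print(s['clock'],s['joint_vel'],s['ft_force'])
print(r.job_done())
E
```

```text
pin [0.0068 0.1302] 0.004629451626056685
cup rim [[0.4789 0.2432 0.097 ]]
diff 2.6125722339675828
24.05 [-0.003  -0.004   0.0011 -0.01    0.0016  0.0006 -0.0003] [-0.5785 -0.4181 -0.175 ]
the job is handed in; nothing more can be done
None
```

I moved the cup to the free half of the bat, then pushed the pin along the board until it rested against the batten. I handed the job in at about 24 s, and it gave no verdict.

Last checks:
- **Cup:** it stands upright on the bat, about 61 mm from the bat's centre (limit 105 mm). The fingers are clear of it.
- **Pin:** it sits at x = +7 mm and y = +130 mm in the board's frame, 0.005 rad off parallel (limit 0.12). It stayed on the board the whole way. The push ended with about 3 N against the batten before I backed off.
- **Goblet and bowl:** they look unmoved in the side and scene pictures; I did not measure them again.
- **Still at hand-in:** the last two wrist pictures of the pin showed no clear movement. The gripper was open, with the TCP about 0.2 m up and nothing touching.

Two things disagreed:
- **Fingertips:** the open fingertips stood about 40 mm above the reported TCP. The description implies about 5 mm. I set grasp and push heights from the pictures and forces instead, so the TCP reading was slightly below zero during the push.
- **Cup position:** the wrist and fixed cameras differed by 4–9 mm before the grasp. I aimed by the wrist camera.

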